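Turn the egg stand over and set the egg on it

TASK

The wooden egg stand lies upside down on the white plinth. Slide it part-way past the plinth's edge so that you can get under it, turn it over, and lay it flat on the plinth again with its three round seats facing up, roughly centred and square. Then stand the stone egg upright in the middle seat; do not drop either of them, and leave the sphere, the pyramid and the heart where they are.

Things in the scene. Friction and masses are not known exactly. Their poses are not given: they have to be found in the camera images.
- plinth: White photo plinth, a solid block that does not move, 110 mm (its x) by 240 mm (its y), 90 mm high, turned up to 0.2 rad. Origin at the centre of its underside, on the desk; its flat top (z = 0.090) has no rim. The stand lies on it, lengthwise. The desk to its right (-y) is clear for 0.16 m.
- egg_stand: Flat wooden bar 64 (its x) x 180 (its y) x 16 mm, 0.14 kg, friction 0.6. One face has three blind round seats, 37 mm wide, 5 mm deep, flat-bottomed, at the middle and 54 mm either side along y; the other is the flat base with four small dark feet. Origin: centre of the seat face (mouth of the middle seat); z points from it to the base (at +16 mm): up at the start, down once turned over.
- egg: Brown-red stone egg on its small ground foot, on the desk to the right of the plinth (it, sphere and pyramid trade places); 44 mm across, 55 mm high, widest 25 mm above the foot, 0.15 kg. Origin at the centre of the foot, z up. In a seat it stands on the seat's floor with 2 mm play all round.
- sphere: Grey stone sphere fixed in a low ring foot, 48 mm wide, 50 mm high, origin under its centre. Not to be disturbed.
- pyramid: Honey-coloured four-sided stone pyramid, 55 mm wide, 50 mm high, origin under its centre. Not to be disturbed.
- heart: Pink stone heart lying flat, 55 by 58 mm, 23 mm high, origin under its centre, in front of the plinth. Not to be disturbed.
Not all that is in view belongs to the job. Leave any blue or turquoise look-alike of the egg alone.

How it is judged:
On the way, in this order (a step that is already met when the one before it is completed fails the run):
1. the stand, still upside down and flat, reaches 20 mm or more past an edge of the plinth (angle between egg_stand's own z axis and vertical below 0.15 rad and height (world z) of egg_stand between 0.08 and 0.1 m and (y of egg_stand in the frame of plinth below -0.05 m or y of egg_stand in the frame of plinth above 0.05 m or x of egg_stand in the frame of plinth below -0.043 m or x of egg_stand in the frame of plinth above 0.043 m)), for 0.1 s.
2. the stand lies flat on the plinth with its seats up (angle between egg_stand's own z axis and vertical above 3.06 rad and height (world z) of egg_stand between 0.102 and 0.11 m and horizontal distance between egg_stand and plinth below 0.09 m), for 0.2 s.
At the end, for the whole second after the job is handed in: The stand lies flat on the plinth, seats up, its centre within 20 mm (across) and 28 mm (along) of the plinth's and square to it within 0.18 rad; the egg stands upright (0.2 rad) in the middle seat, its foot 3 mm or more below the mouth and within 9 mm of its centre; both at rest (angle between egg_stand's own z axis and vertical above 3.06 rad and height (world z) of egg_stand between 0.102 and 0.11 m and x of egg_stand in the frame of plinth between -0.02 and 0.02 m and y of egg_stand in the frame of plinth between -0.028 and 0.028 m and angle between the y axis of egg_stand and the y axis of plinth, either way round below 0.18 rad and distance between egg and egg_stand below 0.009 m and z of egg in the frame of egg_stand above 0.003 m and angle between egg's own z axis and vertical below 0.2 rad and linear speed of each of egg, egg_stand below 0.02 m/s); the robot touches nothing.
It fails at once if the stand dropped or thrown (faster than 1 m/s) (linear speed of egg_stand above 1 m/s).
It fails at once if the egg dropped or thrown (faster than 1 m/s) (linear speed of egg above 1 m/s).
It fails at once if the sphere disturbed (moved 25 mm) (distance of sphere from where it was at the start of the episode above 0.025 m).
It fails at once if the pyramid disturbed (moved 25 mm) (distance of pyramid from where it was at the start of the episode above 0.025 m).
It fails at once if the heart disturbed (moved 25 mm) (distance of heart from where it was at the start of the episode above 0.025 m).
It also fails if it takes over 72 s, if anything falls off the work surface, if the arm or the gripper's body presses on something with over 40 N, if the wrist force passes 120 N, or if a joint passes its speed limit or range.

ROBOT

A 6-joint arm with a two-finger parallel gripper is mounted at the origin on a cart in front of the work surface, level with it; the furniture and walls round the work are solid. World frame = base frame: x ahead of the robot, y to its left, z up, the work surface at z = 0. Lengths are in m, angles in rad, forces in N, time in s.
With the tool pointing down it reaches from about 0.3 to 0.85 m from the base axis. Payload 5.4 kg.
Tool frame: the origin (TCP) lies at the very end of the fingers, on their centre line; the grasp point (between the pads) lies arm.grip_depth behind it (arm.grip_depth is the distance from the TCP to the grasp point, in m); z points along the fingers, y is the line along which they close (so a half turn about z gives the same grasp; the last joint's range is limited). The gripper opens to 85 mm and grips with 20 to 120 N. Pads are 22 mm wide; open, the fingers measure 114 mm over their backs; the gripper's body (76 mm by 85 mm) begins 54 mm behind the grasp point. The pads swing forward as they close: fully open they stand 13 mm farther back than shut.
Start: joints at [1.024, 0.158, 1.597, -0, 1.386, -0.21], TCP at [0.19, 0.543, 0.2] pointing down, gripper open.
Joint ranges: [-2.91, 2.91], [-0.94, 2.29], [0.18, 2.7], [-1.29, 4.43], [0.17, 2.64], [-3, 3]. Speed limits (rad/s): [2.57, 2.57, 3.14, 3.14, 3.14, 3.14].

INTERFACE

Orientations are given as a rotation vector (axis times angle).
In Python, from workcell import arm, camera gives the robot as it stands. The module is installed in compiled form; this text tells all that it offers.
- The arm moves only by the tool apply_moves, never from a script. Its argument "rows" is a list of rows, each an object with "fingers": the closure, from 0 (fully open) to 1 (shut); "travel": the shift along the world's x, y, z in cm, a list of three; "yaw": the turn about the world's z in rad. In form: [{"fingers": fingers, "travel": [x, y, z], "yaw": yaw}, ...]. A call has 1 to 12 rows; each row shifts and turns the commanded pose from where the row before left it; what a row does not reach is not made up. A row lasts 1/10 s, in which the tool goes at most 50 mm and 8.59 degrees, less where a joint would pass 70% of its speed; a pose out of reach is approached as far as the arm can. A call with a gripper value outside its range is refused whole. The fingers move at their own pace and stop on an object; "squeeze" is the grip in N (left out, the last holds). Time passes only in rows, so rows that do not move let the fingers close. It gives the time, the measured TCP pose, the force, the opening and the grip force at its end, in the units of the state.
- arm.get_state(): the state, without advancing time (a new reading comes with each control period).
- camera(name): name is "side" or "top" or "wrist"; returns a dict with "color" (420x560x3 uint8, red, green, blue), "fx", "fy", "cx", "cy" (pixels), "distortion" ([k1, k2, p1, p2, k3] as OpenCV has them; the pictures are not rectified), "extrinsics" (4x4, takes a point from world to camera coordinates); the wrist camera has in their place "T_tool_cam" (4x4, takes a point from camera to tool coordinates, whose origin is the TCP and whose axes are the flange's). Camera axes: x right, y down, z forward; pixel columns grow to the right and rows downward; lengths in m; the calibration is good to about 2 mm. A picture is of the moment at which its call begins: read the wrist's pose just before it. There is no depth.
- arm.job_done(): hands the job in; it is judged then, once.
The state is a dict: "t": time; "joint_positions": joint angles; "joint_vel": joint speeds; "joint_efforts": joint torques, N m; "tcp_pos": TCP position; "tcp_rot": TCP orientation; "wrist_force": force on the tool from outside, world axes, zero at the start; "moment": the same for the moment, N m; "gripper_width": finger opening in m; "grasp_force": force on a finger pad.
Only numpy, scipy, OpenCV 4.12 (cv2) and the standard library are available. Lean on these libraries where they do the work, as an engineer would, in place of code of your own. Each camera call takes 0.05 s, during which the arm holds its last target. There are 200 camera calls.

## Working session

There is one attempt and no reset: what is moved stays moved. The work goes in short steps, Python scripts to look and compute and a tool call to move; the robot and the scene stay as the last step left them, time stands still between calls to the robot, and variables do not carry over. Pictures are saved under pics/ and viewed, at most 10 in all, crops included, and the job is handed in when it is done.

Besides the shell and the picture viewer there is one more tool, called after "Request:" by a JSON object that holds its "api" and its "payload", one argument or row to a line. apply_moves: Moves the arm, as the interface text tells. Its arguments: {"type":"object","properties":{"rows":{"type":"array"},"squeeze":{"type":"number"}},"required":["rows"]}

```bash
mkdir -p pics; cat > h.py <<'E'
import numpy as np,cv2
from workcell import arm,camera
def grab(n):
    s=arm.get_state();c=camera(n);cv2.imwrite
    K=np.array([[c['fx'],0,c['cx']],[0,c['fy'],c['cy']],[0,0,1]]);D=np.array(c['distortion'])
    if n=='wrist':
        T=np.eye(4);T[:3,:3]=cv2.Rodrigues(np.array(s['tcp_rot']))[0];T[:3,3]=s['tcp_pos']
        E=np.linalg.inv(T@np.array(c['T_tool_cam']))
    else:E=np.array(c['extrinsics'])
    return cv2.cvtColor(c['color'],cv2.COLOR_RGB2BGR),K,D,E
def ray(cam,uv,z):
    _,K,D,E=cam
    p=cv2.undistortPoints(np.array(uv,float).reshape(-1,1,2),K,D).reshape(-1,2)
    R=E[:3,:3];o=-R.T@E[:3,3];d=np.c_[p,np.ones(len(p))]@R
    return o+d*((z-o[2])/d[:,2])[:,None]
def proj(cam,P):
    _,K,D,E=cam
    return cv2.projectPoints(np.array(P,float).reshape(-1,3),cv2.Rodrigues(E[:3,:3])[0],E[:3,3],K,D)[0].reshape(-1,2)
E
python3 - <<'E'
from h import *
np.set_printoptions(precision=4,suppress=True)
s=arm.get_state();print(arm.grip_depth,s)
for n in('top','side'):
    c=grab(n);cv2.imwrite(f'pics/{n}0.png',c[0]);print(n,-c[3][:3,:3].T@c[3][:3,3],c[3][:3,:3])
E
```

```text
0.0187 {'t': 0.0, 'joint_positions': array([ 1.0239,  0.1591,  1.5982,  0.    ,  1.3862, -0.2101]), 'joint_vel': array([-0.0001, -0.002 ,  0.0001,  0.0012, -0.0032,  0.0006]), 'joint_efforts': array([  0.0003, -39.601 , -33.1427,  -0.0003,   0.0084,   0.    ]), 'tcp_pos': array([0.1897, 0.5421, 0.1987]), 'tcp_rot': array([-0.5265, -3.0964,  0.0028]), 'wrist_force': array([ 0.5246, -0.3223, -0.4862]), 'moment': array([0.0334, 0.0277, 0.0004]), 'grasp_force': 0.0, 'gripper_width': 0.08562640770844832}
top [ 0.3511 -0.1381  1.0198] [[-0.0134 -0.9998 -0.0136]
 [-0.9906  0.0151 -0.1357]
 [ 0.1358  0.0116 -0.9907]]
side [ 0.289  -1.1431  0.7662] [[ 0.9848 -0.1735  0.0074]
 [-0.0905 -0.5494 -0.8306]
 [ 0.1482  0.8173 -0.5568]]
```

View pics/top0.png

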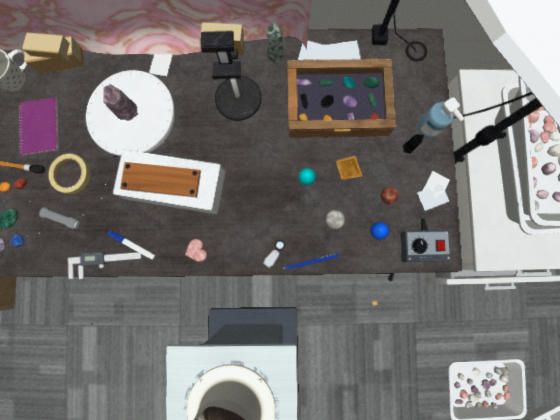

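View pics/side0.png

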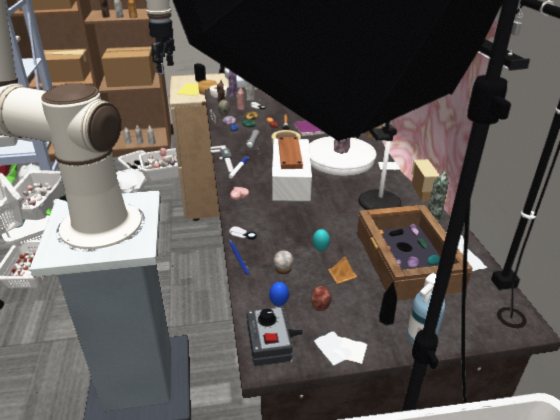

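The top view shows the plinth around (168,181), with the stand on it at (160,180). There are three egg-like objects: turquoise (307,176), blue (380,230) and brown-red (389,195). The brown-red one matches the stone egg. The grey sphere is at (335,218), the pyramid at (348,167) and the heart at (196,250). I'll confirm these in one enlarged crop.

```bash
python3 - <<'E'
from h import *
im=cv2.imread('pics/top0.png')
a=cv2.resize(im[140:220,105:235],None,fx=6,fy=6,interpolation=cv2.INTER_CUBIC)[:, :780]
b=cv2.resize(im[175:215,365:413],None,fx=2.7,fy=2.7,interpolation=cv2.INTER_CUBIC)
o=np.zeros((600,780,3),np.uint8);o[:480]=a;o[485:485+b.shape[0],:b.shape[1]]=b
cv2.imwrite('pics/crop1.png',o)
E
```

```text
(no output)
```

View pics/crop1.png

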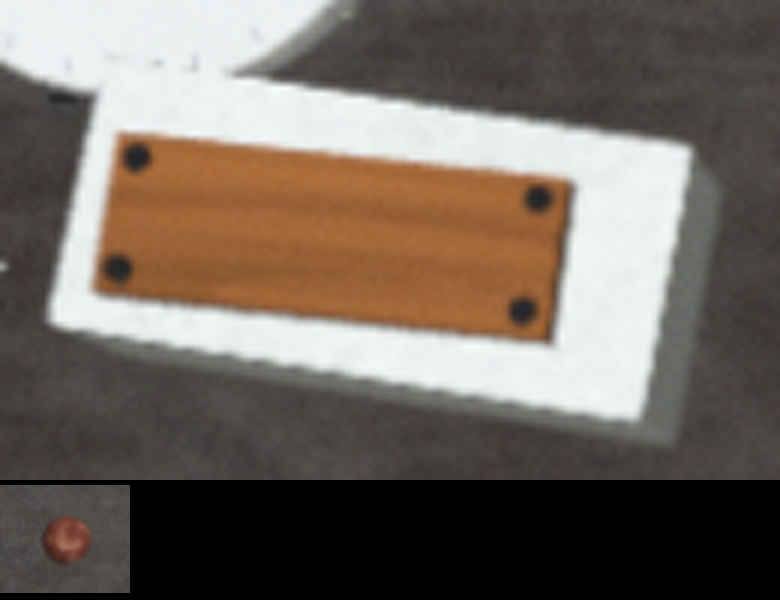

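The crop shows the plinth-top corners at about (107,70), (692,145), (640,422) and (47,325). The stand corners are at (117,133), (574,182), (552,343) and (95,293), with its four dark feet up. The brown-red egg is confirmed. Next I'll compute the poses.

```bash
python3 - <<'E'
from h import *
np.set_printoptions(precision=4,suppress=True)
c=grab('top')
f=lambda l:np.array([[105+(x+.5)/6-.5,140+(y+.5)/6-.5] for x,y in l])
P=ray(c,f([(107,70),(692,145),(640,422),(47,325)]),.09);S=ray(c,f([(117,133),(574,182),(552,343),(95,293)]),.106)
for n,Q in(('plinth',P),('stand',S)):
    Q=Q[:,:2];ey=(Q[0]+Q[3]-Q[1]-Q[2])/2;ex=(Q[0]+Q[1]-Q[2]-Q[3])/2
    print(n,Q.mean(0),'L',np.hypot(*ey),'W',np.hypot(*ex),'yaw',np.arctan2(-ey[0],ey[1]),np.arctan2(ex[1],ex[0]))
# egg: blob in top and side
for n,(x0,x1,y0,y1) in(('top',(372,410,182,210)),('side',(305,338,280,315))):
    k=grab(n);im=k[0][y0:y1,x0:x1].astype(int);m=(im[...,2]-im[...,0]>30)&(im[...,2]>70)
    ys,xs=np.nonzero(m);uv=((xs.min()+xs.max())/2+x0,(ys.min()+ys.max())/2+y0);print(n,uv,m.sum(),ray(k,uv,.027))
print('sphere,pyr,turq,heart,blue',ray(c,[(335,218),(348,167),(307,176),(196,250),(380,230)],.025)[:,:2])
print('plate',ray(c,[(86,112),(174,112),(130,155),(120,100)],.02)[:,:2])
print(arm.get_state()['t'])
E
```

```text
plinth [0.548  0.1395] L 0.23857899755919476 W 0.10755188736322983 yaw -0.16329572712836668 -0.18182116754155844
stand [0.5456 0.1486] L 0.1811790896777195 W 0.06324096888819151 yaw -0.12687085379905907 -0.10650206922595877
top (np.float64(389.5), np.float64(195.0)) 232 [[ 0.513  -0.3976  0.027 ]]
side (np.float64(324.0), np.float64(294.5)) 340 [[ 0.5216 -0.3909  0.027 ]]
sphere,pyr,turq,heart,blue [[ 0.4582 -0.2611]
 [ 0.5857 -0.2977]
 [ 0.5643 -0.1948]
 [ 0.3846  0.08  ]
 [ 0.427  -0.3705]]
plate [[0.7486 0.3812]
 [0.7407 0.1447]
 [0.6285 0.2559]
 [0.7785 0.2903]]
0.25
```

Request:
{"api": "apply_moves", "payload": {
  "rows": [
    {"fingers": 0,"travel": [2.9,-3.3,0],"yaw": -0.112},
    {"fingers": 0,"travel": [3,-3.3,0],"yaw": -0.112},
    {"fingers": 0,"travel": [3,-3.3,0],"yaw": -0.112},
    {"fingers": 0,"travel": [3,-3.3,0],"yaw": -0.112},
    {"fingers": 0,"travel": [3,-3.3,0],"yaw": -0.112},
    {"fingers": 0,"travel": [3,-3.3,0],"yaw": -0.112},
    {"fingers": 0,"travel": [3,-3.3,0],"yaw": -0.112},
    {"fingers": 0,"travel": [3,-3.3,0],"yaw": -0.112},
    {"fingers": 0,"travel": [3,-3.3,0],"yaw": -0.112},
    {"fingers": 0,"travel": [3,-3.3,0],"yaw": -0.112},
    {"fingers": 0,"travel": [3,-3.3,0],"yaw": -0.112},
    {"fingers": 0,"travel": [3,-3.2,0],"yaw": -0.117}
  ],
  "squeeze": 30
}}

```text
t: 1.45
tcp_pos: [0.55, 0.1461, 0.1996]
tcp_rot: [-2.351, -2.084, -0.0]
wrist_force: [0.8, 0.3, 0.2]
gripper_width: 0.0856
grasp_force: 0.0
```

```bash
python3 - <<'E'
from h import *
s=arm.get_state();R=cv2.Rodrigues(s['tcp_rot'])[0];print(s['t'],s['tcp_pos'],s['joint_positions'],np.arctan2(R[1,1],R[0,1]),arm.grip_depth)
c=grab('wrist');cv2.imwrite('pics/w1.png',c[0])
E
```

```text
1.45 [0.55000619 0.14605517 0.19964768] [4.72057607e-02 1.43166609e-01 1.61409634e+00 1.16712044e-04
 1.38428644e+00 1.67236107e-01] -0.12005198705042182 0.0187
```

View pics/w1.png

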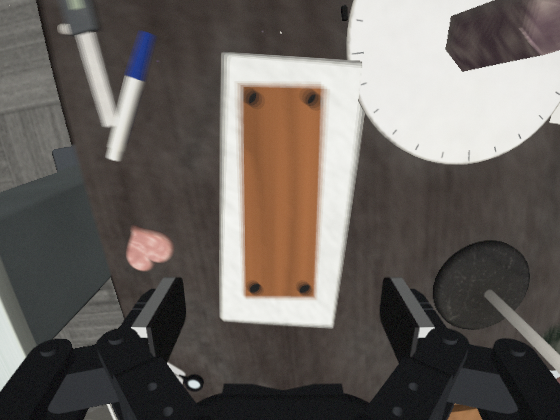

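The wrist view shows the stand with corners at about (243,87), (321,87), (316,297) and (243,297). The plinth top corners are at about (222,53), (365,62), (333,328) and (220,320). I'll refine the poses from this view.

```bash
python3 - <<'E'
from h import *
np.set_printoptions(precision=4,suppress=True)
c=grab('wrist')
P=ray(c,[(222,53),(365,62),(333,328),(220,320)],.09)[:,:2];S=ray(c,[(243,87),(321,87),(316,297),(243,297)],.106)[:,:2]
for Q in(P,S):
    ey=(Q[0]+Q[1]-Q[2]-Q[3])/2;ex=(Q[1]+Q[2]-Q[0]-Q[3])/2
    print(Q.mean(0),np.hypot(*ey),np.hypot(*ex),np.arctan2(-ey[0],ey[1]),np.arctan2(ex[1],ex[0]))
E
```

```text
[0.554  0.1314] 0.24156140816950858 0.11090121979170936 -0.18791984945422988 -0.19980398258222318
[0.5522 0.1409] 0.177489299774827 0.06155640026660971 -0.14164437372693467 -0.1290778771407711
```

Request:
{"api": "apply_moves", "payload": {
  "rows": [
    {"fingers": 0,"travel": [0,0,-3],"yaw": -0.01},
    {"fingers": 0,"travel": [0,0,-3],"yaw": 0},
    {"fingers": 0,"travel": [0,0,-3],"yaw": 0},
    {"fingers": 0,"travel": [0,0,-1.6],"yaw": 0},
    {"fingers": 0.5,"travel": [0,0,0],"yaw": 0},
    {"fingers": 0.5,"travel": [0,0,0],"yaw": 0},
    {"fingers": 0.5,"travel": [0,0,0],"yaw": 0},
    {"fingers": 0.5,"travel": [0,0,0],"yaw": 0}
  ],
  "squeeze": 25
}}

```text
t: 2.35
tcp_pos: [0.5501, 0.1479, 0.0953]
tcp_rot: [2.354, 2.078, 0.004]
wrist_force: [0.1, -0.6, 0.7]
gripper_width: 0.0427
grasp_force: 0.0
```

Request:
{"api": "apply_moves", "payload": {
  "rows": [
    {"fingers": 0,"travel": [0,0,0],"yaw": 0},
    {"fingers": 0,"travel": [0,0,0],"yaw": 0},
    {"fingers": 0,"travel": [0,0,0],"yaw": 0},
    {"fingers": 0,"travel": [0,0,0],"yaw": 0}
  ]
}}

```text
t: 2.75
tcp_pos: [0.5491, 0.1477, 0.0938]
tcp_rot: [2.356, 2.078, 0.0]
wrist_force: [-0.5, 0.3, -0.6]
gripper_width: 0.0856
grasp_force: 0.0
```

```bash
python3 - <<'E'
from h import *
s=arm.get_state();print(s['t'],s['tcp_pos'],s['gripper_width'])
c=grab('wrist');cv2.imwrite('pics/w2.png',c[0])
E
```

```text
2.75 [0.54907189 0.14767488 0.09376178] 0.08561209695001908
```

View pics/w2.png

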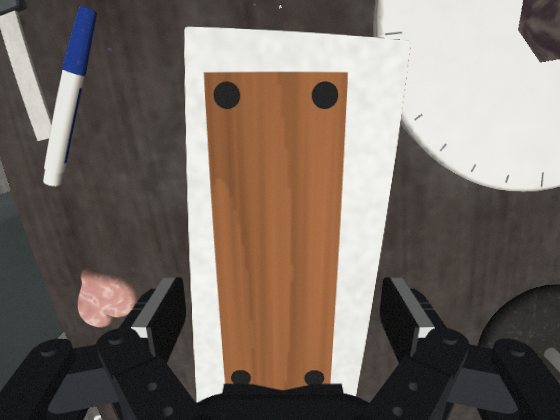

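The stand is undisturbed. Its +y corners are at (205,73) and (347,72), its feet at (227,95), (325,95), (241,379) and (315,379), and the plinth's +y corners at (186,28) and (410,41).

```bash
python3 - <<'E'
from h import *
np.set_printoptions(precision=4,suppress=True)
c=grab('wrist')
print(ray(c,[(205,73),(347,72),],.106)[:,:2], ray(c,[(227,95),(325,95),(241,379),(315,379)],.107)[:,:2],ray(c,[(186,28),(410,41)],.09)[:,:2])
Q=ray(c,[(227,95),(325,95),(241,379),(315,379)],.107)[:,:2];print(Q.mean(0))
E
```

```text
[[0.5256 0.2425]
 [0.5883 0.235 ]] [[0.534  0.2318]
 [0.5775 0.2263]
 [0.514  0.0726]
 [0.5581 0.0672]] [[0.5169 0.2657]
 [0.6228 0.2469]]
[0.5459 0.1495]
```

Request:
{"api": "apply_moves", "payload": {
  "rows": [
    {"fingers": 0,"travel": [-0.4,0.2,-0.6],"yaw": 0.01},
    {"fingers": 0,"travel": [0,0,-0.5],"yaw": 0},
    {"fingers": 0.5,"travel": [0,0,0],"yaw": 0},
    {"fingers": 0.5,"travel": [0,0,0],"yaw": 0},
    {"fingers": 0.5,"travel": [0,0,0],"yaw": 0},
    {"fingers": 0.5,"travel": [0,0,0],"yaw": 0}
  ],
  "squeeze": 25
}}

```text
t: 3.45
tcp_pos: [0.5453, 0.1497, 0.0829]
tcp_rot: [2.345, 2.09, 0.001]
wrist_force: [-0.1, 0.2, -1.2]
gripper_width: 0.0429
grasp_force: 0.0
```

```bash
python3 - <<'E'
from h import *
s=arm.get_state();print(s['t'],s['tcp_pos'],s['gripper_width'],s['wrist_force'])
c=grab('side');w=grab('wrist')
a=cv2.resize(c[0][60:220,210:370],(480,480),interpolation=cv2.INTER_CUBIC)
o=np.zeros((480,800,3),np.uint8);o[:,:480]=a;o[:240,480:]=cv2.resize(w[0],(320,240));cv2.imwrite('pics/s2.png',o)
E
```

```text
3.45 [0.54527303 0.14965799 0.08293346] 0.04288346561872044 [-0.09343435  0.23950007 -1.21649705]
```

View pics/s2.png

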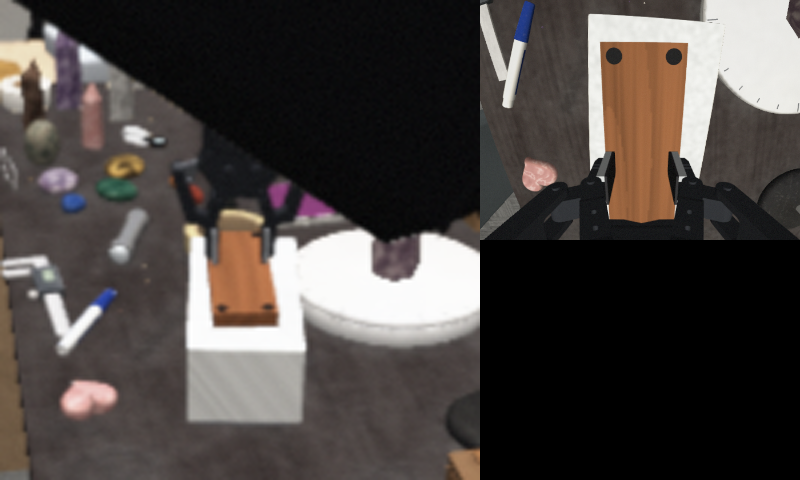

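```bash
python3 - <<'E'
from h import *
np.set_printoptions(precision=1,suppress=True)
s=arm.get_state();R=cv2.Rodrigues(s['tcp_rot'])[0]
c=grab('wrist');S=grab('side')
for d in(0,.013,.023,.04):
    P=[s['tcp_pos']+R@[x,y,-d] for y in(-.0214,.0214) for x in (-.011,.011)]
    print(d,((proj(c,P))*[320/560,240/420]+[480,0]).ravel(),((proj(S,P)-[210,60])*3).ravel())
v=np.array(c[0]);cv2.imwrite('pics/w3.png',cv2.resize(v[220:400,160:400],(800,600),interpolation=cv2.INTER_CUBIC))
E
```

```text
0 [620.3 153.1 619.5 132.3 663.6 153.1 664.5 132.3] [215.5 295.3 214.2 285.2 258.3 294.4 256.5 284.3]
0.013 [618.9 159.5 618.  137.6 665.1 159.6 666.1 137.7] [215.6 283.6 214.3 273.6 258.6 282.7 256.8 272.7]
0.023 [617.7 165.1 616.6 142.2 666.4 165.2 667.5 142.3] [215.7 274.6 214.4 264.6 258.9 273.7 257.  263.8]
0.04 [615.2 176.1 613.9 151.4 668.8 176.2 670.2 151.4] [215.9 259.1 214.5 249.2 259.3 258.2 257.4 248.4]
```

View pics/w3.png

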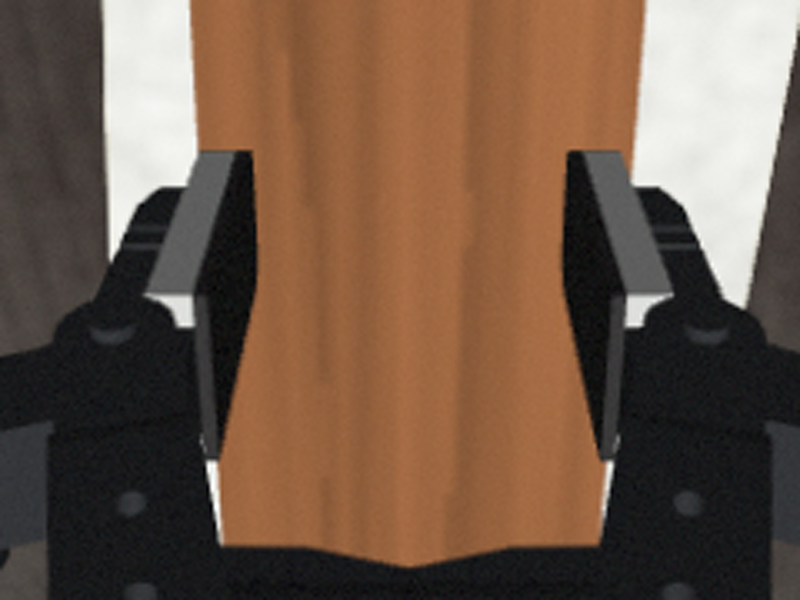

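Request:
{"api": "apply_moves", "payload": {
  "rows": [
    {"fingers": 0.5,"travel": [0,0,-0.3],"yaw": 0},
    {"fingers": 0.5,"travel": [0,0,-0.3],"yaw": 0},
    {"fingers": 0.5,"travel": [0,0,0],"yaw": 0}
  ]
}}

```text
t: 3.95
tcp_pos: [0.5445, 0.1496, 0.076]
tcp_rot: [-2.345, -2.09, 0.002]
wrist_force: [0.1, -0.7, -0.0]
gripper_width: 0.0427
grasp_force: 0.0
```

Request:
{"api": "apply_moves", "payload": {
  "rows": [
    {"fingers": 0.5,"travel": [0,0,-0.3],"yaw": 0},
    {"fingers": 0.5,"travel": [0,0,-0.3],"yaw": 0},
    {"fingers": 0.5,"travel": [0,0,0],"yaw": 0}
  ]
}}

```text
t: 4.25
tcp_pos: [0.5453, 0.1497, 0.0725]
tcp_rot: [2.345, 2.09, -0.0]
wrist_force: [-5.7, -0.4, 12.4]
gripper_width: 0.0427
grasp_force: 6.2
```

Request:
{"api": "apply_moves", "payload": {
  "rows": [
    {"fingers": 0,"travel": [0,0,1],"yaw": 0},
    {"fingers": 0,"travel": [0,0,0],"yaw": 0},
    {"fingers": 0,"travel": [0,0,0],"yaw": 0},
    {"fingers": 0,"travel": [0,0,0],"yaw": 0},
    {"fingers": 0,"travel": [0,0,-1],"yaw": 0},
    {"fingers": 0,"travel": [0,0,-1.2],"yaw": 0},
    {"fingers": 0.5,"travel": [0,0,0],"yaw": 0},
    {"fingers": 0.5,"travel": [0,0,0],"yaw": 0},
    {"fingers": 0.5,"travel": [0,0,0],"yaw": 0}
  ],
  "squeeze": 25
}}

```text
t: 5.15
tcp_pos: [0.5451, 0.1497, 0.0587]
tcp_rot: [-2.345, -2.09, 0.0]
wrist_force: [0.9, -1.0, -1.4]
gripper_width: 0.0633
grasp_force: 29.7
```

Request:
{"api": "apply_moves", "payload": {
  "rows": [
    {"fingers": 0.5,"travel": [-0.1,-0.8,0],"yaw": -0.01},
    {"fingers": 0.5,"travel": [-0.1,-0.9,0],"yaw": -0.01},
    {"fingers": 0.5,"travel": [-0.1,-0.9,0],"yaw": -0.01},
    {"fingers": 0.5,"travel": [-0.1,-0.9,0],"yaw": -0.01},
    {"fingers": 0.5,"travel": [-0.1,-0.9,0],"yaw": -0.01},
    {"fingers": 0.5,"travel": [-0.1,-0.9,0],"yaw": 0},
    {"fingers": 0.5,"travel": [-0.1,-0.8,0],"yaw": 0},
    {"fingers": 0.5,"travel": [-0.1,-0.8,0],"yaw": 0},
    {"fingers": 0.5,"travel": [-0.1,-0.8,0],"yaw": 0},
    {"fingers": 0.5,"travel": [-0.1,-0.8,0],"yaw": 0},
    {"fingers": 0.5,"travel": [0,0,0],"yaw": 0},
    {"fingers": 0.5,"travel": [0,0,0],"yaw": 0}
  ]
}}

```text
t: 6.35
tcp_pos: [0.535, 0.0646, 0.0587]
tcp_rot: [-2.397, -2.03, -0.0]
wrist_force: [-0.0, -0.0, -0.3]
gripper_width: 0.0631
grasp_force: 29.7
```

Request:
{"api": "apply_moves", "payload": {
  "rows": [
    {"fingers": 0,"travel": [0,0,0],"yaw": 0},
    {"fingers": 0,"travel": [0,0,0],"yaw": 0},
    {"fingers": 0,"travel": [0,0,0],"yaw": 0},
    {"fingers": 0,"travel": [0,0,2],"yaw": 0},
    {"fingers": 0,"travel": [0,0,3],"yaw": 0},
    {"fingers": 0,"travel": [0,0,3],"yaw": 0},
    {"fingers": 0,"travel": [0,0,0],"yaw": 0},
    {"fingers": 0,"travel": [0,0,0],"yaw": 0}
  ]
}}

```text
t: 7.15
tcp_pos: [0.5356, 0.0648, 0.1393]
tcp_rot: [2.396, 2.03, 0.002]
wrist_force: [0.8, 0.5, -0.0]
gripper_width: 0.0855
grasp_force: 0.0
```

```bash
python3 - <<'E'
from h import *
np.set_printoptions(precision=4,suppress=True)
s=arm.get_state();R=cv2.Rodrigues(s['tcp_rot'])[0];print(s['t'],s['tcp_pos'],np.arctan2(R[1,1],R[0,1]))
c=grab('top')
m=cv2.inRange(cv2.cvtColor(c[0],cv2.COLOR_BGR2HSV),(5,120,60),(20,255,255))[140:230,100:260]
print(m.sum()//255);n,l,st,ce=cv2.connectedComponentsWithStats(m);i=1+np.argmax(st[1:,4])
r=cv2.minAreaRect(np.argwhere(l==i)[:,::-1].astype(np.float32));b=cv2.boxPoints(r)+[100,140];B=ray(c,b,.106)[:,:2];print(r,B,B.mean(0))
E
```

```text
7.15 [0.5356 0.0648 0.1393] -0.16476101718165284
1318
((110.0461654663086, 45.630767822265625), (50.358097076416016, 28.52798843383789), 7.125016689300537) [[ 0.5036  0.0932]
 [ 0.5697  0.0864]
 [ 0.5528 -0.0295]
 [ 0.4874 -0.0216]] [0.5284 0.0321]
```

Request:
{"api": "apply_moves", "payload": {
  "rows": [
    {"fingers": 0,"travel": [-0.6,-3.8,0],"yaw": 0},
    {"fingers": 0,"travel": [-0.7,-3.8,0],"yaw": 0},
    {"fingers": 0,"travel": [0,0,-3],"yaw": 0},
    {"fingers": 0,"travel": [0,0,-3],"yaw": 0},
    {"fingers": 0,"travel": [0,0,-3.2],"yaw": 0},
    {"fingers": 0,"travel": [0,0,0],"yaw": 0},
    {"fingers": 0.4,"travel": [0,0,0],"yaw": 0},
    {"fingers": 0.4,"travel": [0,0,0],"yaw": 0},
    {"fingers": 0.4,"travel": [0,0,0],"yaw": 0},
    {"fingers": 0.4,"travel": [0,0,0],"yaw": 0}
  ],
  "squeeze": 20
}}

```text
t: 8.2
tcp_pos: [0.523, -0.0115, 0.048]
tcp_rot: [2.395, 2.03, 0.002]
wrist_force: [-0.3, 0.5, -0.1]
gripper_width: 0.0636
grasp_force: 29.4
```

```bash
python3 - <<'E'
import numpy as np
r=.1662;p=np.arctan2(.008,.166)
g=lambda t:np.array([-r*np.cos(np.radians(t)+p),r*np.sin(np.radians(t)+p)])
for a in range(0,90,10):
    d=(g(a+10)-g(a))*100;print(a,'x %.2f y %.2f z %.2f'%(d[0]*.171,d[0]*.985,d[1]))
E
```

```text
0 x 0.07 y 0.39 z 2.87
10 x 0.15 y 0.87 z 2.76
20 x 0.23 y 1.33 z 2.56
30 x 0.30 y 1.75 z 2.29
40 x 0.37 y 2.11 z 1.95
50 x 0.42 y 2.41 z 1.55
60 x 0.46 y 2.64 z 1.10
70 x 0.48 y 2.79 z 0.61
80 x 0.50 y 2.85 z 0.11
```

Request:
{"api": "apply_moves", "payload": {
  "rows": [
    {"fingers": 0.4,"travel": [0,0.2,1.4],"yaw": 0},
    {"fingers": 0.4,"travel": [0.1,0.2,1.4],"yaw": 0},
    {"fingers": 0.4,"travel": [0.1,0.4,1.4],"yaw": 0},
    {"fingers": 0.4,"travel": [0.1,0.5,1.4],"yaw": 0},
    {"fingers": 0.4,"travel": [0,0,0],"yaw": 0},
    {"fingers": 0.4,"travel": [0,0,0],"yaw": 0}
  ],
  "squeeze": 20
}}

```text
t: 8.8
tcp_pos: [0.5253, 0.0018, 0.1032]
tcp_rot: [2.396, 2.031, 0.001]
wrist_force: [-0.7, -0.8, -1.2]
gripper_width: 0.0635
grasp_force: 29.4
```

```bash
python3 - <<'E'
from h import *
s=arm.get_state();print(s['t'],s['tcp_pos'],s['wrist_force'],s['moment'])
w=grab('wrist');c=grab('side')
o=np.zeros((420,800,3),np.uint8);o[:300,:400]=cv2.resize(w[0],(400,300));o[:400,400:]=cv2.resize(c[0][100:220,240:360],(400,400),interpolation=cv2.INTER_CUBIC);cv2.imwrite('pics/f1.png',o)
E
```

```text
8.8 [0.52533553 0.00183033 0.1032442 ] [-0.67448427 -0.78280531 -1.21711898] [-0.07672265  0.0373477   0.01726744]
```

View pics/f1.png

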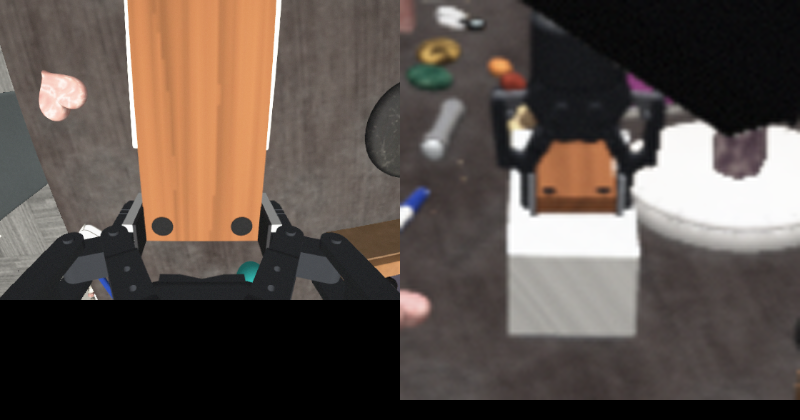

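```bash
cat >> h.py <<'E'
def tilt_edges(s,w,th,up=1):
    """edge pixels of stand base-face, gripped 14 mm from end; th tilt deg"""
    R=cv2.Rodrigues(s['tcp_rot'])[0];yv=R[:,1]*np.sign(R[0,1]);u=np.array([-yv[1],yv[0],0]);z=np.array([0,0,1.])
    t=np.radians(th);a=u*np.cos(t)-z*np.sin(t);n=z*np.cos(t)+u*np.sin(t)
    g=s['tcp_pos']+z*.050
    return [g+a*l+n*.008+yv*e for e in(-.032,.032) for l in(-.014,.05,.1,.166)]
E
python3 - <<'E'
from h import *
np.set_printoptions(precision=0,suppress=True)
s=arm.get_state();w=grab('wrist')
for t in(0,10,20):print(t,(proj(w,tilt_edges(s,w,t))/1.4).ravel())
t=grab('top')
for a in(0,20):print(a,proj(t,tilt_edges(s,t,a)).ravel())
m=cv2.inRange(cv2.cvtColor(t[0],cv2.COLOR_BGR2HSV),(5,120,60),(20,255,255))[140:230,100:260]
n,l,st,ce=cv2.connectedComponentsWithStats(m);i=1+np.argmax(st[1:,4]);print(st[i]+[100,140,0,0,0])
E
```

```text
0 [ 147.  242.  137.  134.  130.   23.  125. -137.  258.  242.  268.  134.
  276.   23.  280. -136.]
10 [146. 242. 141. 129. 139.  30. 140. -97. 259. 243. 264. 129. 266.  30.
 265. -97.]
20 [145. 242. 145. 127. 147.  40. 151. -59. 260. 242. 260. 127. 258.  41.
 255. -59.]
0 [223. 198. 194. 194. 171. 190. 142. 186. 228. 169. 199. 165. 177. 162.
 148. 157.]
20 [221. 197. 196. 195. 177. 193. 154. 191. 226. 168. 201. 167. 182. 166.
 159. 164.]
[145 167  56  27 868]
```

Request:
{"api": "apply_moves", "payload": {
  "rows": [
    {"fingers": 0.4,"travel": [-0.1,-0.5,-1.4],"yaw": 0},
    {"fingers": 0.4,"travel": [-0.1,-0.4,-1.4],"yaw": 0},
    {"fingers": 0.4,"travel": [-0.1,-0.2,-1.4],"yaw": 0},
    {"fingers": 0.4,"travel": [0,-0.2,-1.3],"yaw": 0},
    {"fingers": 0.4,"travel": [0,0,0],"yaw": 0},
    {"fingers": 0.26,"travel": [0,0,0],"yaw": 0},
    {"fingers": 0.26,"travel": [0,0,0],"yaw": 0},
    {"fingers": 0.26,"travel": [0,0,0],"yaw": 0}
  ],
  "squeeze": 20
}}

```text
t: 9.8
tcp_pos: [0.5224, -0.0113, 0.0481]
tcp_rot: [2.396, 2.031, 0.001]
wrist_force: [-1.0, -0.0, -1.5]
gripper_width: 0.0636
grasp_force: 30.0
```

Request:
{"api": "apply_moves", "payload": {
  "rows": [
    {"fingers": 0.255,"travel": [0,0,0],"yaw": 0},
    {"fingers": 0.255,"travel": [0,0,0],"yaw": 0},
    {"fingers": 0.255,"travel": [0,0,0],"yaw": 0}
  ]
}}

```text
t: 10.1
tcp_pos: [0.5221, -0.0113, 0.0478]
tcp_rot: [2.397, 2.031, 0.0]
wrist_force: [-0.3, 1.2, -1.1]
gripper_width: 0.064
grasp_force: 18.2
```

Request:
{"api": "apply_moves", "payload": {
  "rows": [
    {"fingers": 0.25,"travel": [0,0,0],"yaw": 0},
    {"fingers": 0.25,"travel": [0,0,0],"yaw": 0},
    {"fingers": 0.25,"travel": [0,0,0],"yaw": 0}
  ]
}}

```text
t: 10.4
tcp_pos: [0.5221, -0.0113, 0.0478]
tcp_rot: [2.397, 2.031, 0.0]
wrist_force: [-0.5, 0.9, -0.2]
gripper_width: 0.0641
grasp_force: 0.1
```

Request:
{"api": "apply_moves", "payload": {
  "rows": [
    {"fingers": 0.252,"travel": [0,0,0],"yaw": 0},
    {"fingers": 0.252,"travel": [0,0,0],"yaw": 0},
    {"fingers": 0.252,"travel": [0,0,0],"yaw": 0}
  ]
}}

```text
t: 10.7
tcp_pos: [0.5221, -0.0113, 0.0478]
tcp_rot: [2.397, 2.031, 0.0]
wrist_force: [-0.1, -0.3, 1.2]
gripper_width: 0.064
grasp_force: 3.6
```

Request:
{"api": "apply_moves", "payload": {
  "rows": [
    {"fingers": 0.252,"travel": [0,0.1,0.7],"yaw": 0},
    {"fingers": 0.252,"travel": [0,0.1,0.7],"yaw": 0},
    {"fingers": 0.252,"travel": [0,0.1,0.7],"yaw": 0},
    {"fingers": 0.252,"travel": [0.1,0.1,0.7],"yaw": 0},
    {"fingers": 0.252,"travel": [0.1,0.4,1.4],"yaw": 0},
    {"fingers": 0.252,"travel": [0.1,0.5,1.4],"yaw": 0},
    {"fingers": 0.252,"travel": [0,0,0],"yaw": 0}
  ]
}}

```text
t: 11.4
tcp_pos: [0.5273, 0.0019, 0.1068]
tcp_rot: [2.393, 2.029, 0.005]
wrist_force: [1.2, -0.1, 0.0]
gripper_width: 0.0643
grasp_force: 3.7
```

```bash
cat > chk.py <<'E'
from h import *
np.set_printoptions(precision=0,suppress=True)
s=arm.get_state();w=grab('wrist');H=cv2.cvtColor(w[0],cv2.COLOR_BGR2HSV)
m=cv2.inRange(H,(5,90,60),(20,255,255))
for y in(5,40,80,120,160,200,250,300,330):
    x=np.nonzero(m[y,100:450])[0]+100;print(y,(x.min(),x.max(),len(x)) if len(x) else None)
for t in(0,10,20,30,40,50,60):print(t,proj(w,tilt_edges(s,w,t)).ravel())
print(s['t'],s['tcp_pos'].round(4),s['gripper_width'],s['grasp_force'],s['wrist_force'])
E
python3 chk.py
```

```text
5 (np.int64(208), np.int64(357), 150)
40 (np.int64(206), np.int64(358), 153)
80 (np.int64(206), np.int64(359), 154)
120 (np.int64(204), np.int64(360), 157)
160 (np.int64(204), np.int64(361), 158)
200 (np.int64(204), np.int64(361), 158)
250 (np.int64(202), np.int64(362), 161)
300 (np.int64(202), np.int64(363), 120)
330 (np.int64(202), np.int64(362), 161)
0 [ 207.  339.  193.  187.  183.   32.  177. -191.  362.  339.  376.  188.
  387.   33.  394. -191.]
10 [ 205.  339.  199.  180.  196.   42.  197. -136.  363.  340.  370.  180.
  373.   42.  372. -135.]
20 [204. 339. 204. 178. 206.  57. 211. -83. 365. 339. 364. 178. 362.  57.
 357. -83.]
30 [202. 336. 209. 179. 214.  75. 222. -35. 366. 337. 359. 179. 353.  75.
 345. -35.]
40 [201. 333. 213. 183. 221.  95. 229.   9. 368. 333. 355. 184. 347.  96.
 337.   9.]
50 [200. 328. 216. 191. 226. 117. 235.  48. 369. 329. 351. 191. 341. 117.
 331.  49.]
60 [199. 323. 219. 200. 229. 139. 239.  85. 370. 323. 348. 200. 337. 139.
 327.  85.]
11.4 [1. 0. 0.] 0.06434885753280462 3.669707109220326 [ 1. -0.  0.]
```

Request:
{"api": "apply_moves", "payload": {
  "rows": [
    {"fingers": 0.252,"travel": [0.1,0.6,1.3],"yaw": 0},
    {"fingers": 0.252,"travel": [0.1,0.7,1.3],"yaw": 0},
    {"fingers": 0.252,"travel": [0.2,0.8,1.2],"yaw": 0},
    {"fingers": 0.252,"travel": [0.1,0.9,1.1],"yaw": 0},
    {"fingers": 0.252,"travel": [0.2,1.0,1.0],"yaw": 0},
    {"fingers": 0.252,"travel": [0.2,1.1,0.9],"yaw": 0},
    {"fingers": 0.252,"travel": [0.2,1.2,0.8],"yaw": 0},
    {"fingers": 0.252,"travel": [0.2,1.2,0.7],"yaw": 0},
    {"fingers": 0.252,"travel": [0.2,1.3,0.6],"yaw": 0},
    {"fingers": 0.252,"travel": [0.2,1.3,0.5],"yaw": 0},
    {"fingers": 0.252,"travel": [0,0,0],"yaw": 0}
  ]
}}

```text
t: 12.55
tcp_pos: [0.5426, 0.1046, 0.1984]
tcp_rot: [2.395, 2.033, 0.003]
wrist_force: [-0.3, -1.2, 3.1]
gripper_width: 0.064
grasp_force: 4.2
```

```bash
sed -i 's/(0,10,20,30,40,50,60)/(60,70,80,90)/' chk.py; python3 chk.py
```

```text
5 None
40 None
80 None
120 (np.int64(242), np.int64(323), 66)
160 (np.int64(233), np.int64(331), 99)
200 (np.int64(225), np.int64(340), 116)
250 (np.int64(214), np.int64(351), 138)
300 (np.int64(204), np.int64(361), 100)
330 (np.int64(201), np.int64(364), 164)
60 [199. 322. 219. 200. 230. 139. 239.  86. 369. 323. 348. 200. 337. 140.
 327.  86.]
70 [198. 316. 222. 211. 233. 162. 242. 120. 370. 316. 345. 211. 334. 162.
 324. 120.]
80 [198. 308. 223. 223. 235. 186. 245. 154. 370. 309. 343. 223. 332. 186.
 322. 154.]
90 [198. 301. 225. 237. 237. 209. 246. 186. 370. 301. 342. 237. 330. 209.
 320. 186.]
12.55 [1. 0. 0.] 0.06396675326351935 4.207030031830072 [-0. -1.  3.]
```

Request:
{"api": "apply_moves", "payload": {
  "rows": [
    {"fingers": 0.252,"travel": [0,0,1],"yaw": 0},
    {"fingers": 0.252,"travel": [0,0,1.2],"yaw": 0},
    {"fingers": 0.252,"travel": [-0.2,-1.0,0],"yaw": 0},
    {"fingers": 0.252,"travel": [-0.2,-1.0,0],"yaw": 0},
    {"fingers": 0.252,"travel": [-0.2,-1.0,0],"yaw": 0},
    {"fingers": 0.252,"travel": [-0.2,-1.0,0],"yaw": 0},
    {"fingers": 0.252,"travel": [-0.1,-1.0,0],"yaw": 0},
    {"fingers": 0.252,"travel": [-0.1,-0.9,0],"yaw": 0},
    {"fingers": 0.252,"travel": [0,0,0],"yaw": 0}
  ]
}}

```text
t: 13.5
tcp_pos: [0.5319, 0.0424, 0.2196]
tcp_rot: [2.398, 2.029, -0.0]
wrist_force: [0.2, 0.2, -1.4]
gripper_width: 0.0637
grasp_force: 3.7
```

```bash
python3 chk.py
```

```text
5 None
40 None
80 None
120 None
160 (np.int64(235), np.int64(330), 96)
200 (np.int64(226), np.int64(339), 114)
250 (np.int64(214), np.int64(350), 137)
300 (np.int64(204), np.int64(449), 139)
330 (np.int64(201), np.int64(449), 185)
60 [198. 323. 219. 200. 230. 139. 240.  85. 369. 323. 348. 200. 337. 139.
 327.  85.]
70 [198. 316. 221. 211. 233. 162. 243. 120. 369. 316. 345. 211. 334. 162.
 324. 120.]
80 [198. 309. 223. 223. 235. 185. 245. 154. 369. 309. 343. 223. 332. 186.
 322. 154.]
90 [198. 301. 225. 237. 237. 209. 246. 186. 369. 301. 342. 237. 330. 209.
 320. 186.]
13.5 [1. 0. 0.] 0.06371082259825693 3.7340783793479204 [ 0.  0. -1.]
```

Request:
{"api": "apply_moves", "payload": {
  "rows": [
    {"fingers": 0.252,"travel": [0.3,1.5,0],"yaw": 0},
    {"fingers": 0.252,"travel": [0,0,-1],"yaw": 0},
    {"fingers": 0.252,"travel": [0,0,-1.0],"yaw": 0},
    {"fingers": 0.252,"travel": [0.2,1.2,0.2],"yaw": 0},
    {"fingers": 0.252,"travel": [0.2,1.2,0.2],"yaw": 0},
    {"fingers": 0.252,"travel": [0.2,1.2,0.1],"yaw": 0},
    {"fingers": 0.252,"travel": [0.2,1.2,0],"yaw": 0},
    {"fingers": 0.252,"travel": [0.2,1.4,-0.1],"yaw": 0},
    {"fingers": 0.252,"travel": [0.2,1.4,-0.1],"yaw": 0},
    {"fingers": 0.252,"travel": [0.2,1.4,-0.2],"yaw": 0},
    {"fingers": 0.252,"travel": [0.3,1.4,-0.3],"yaw": 0},
    {"fingers": 0.252,"travel": [0,0,0],"yaw": 0}
  ]
}}

```text
t: 14.75
tcp_pos: [0.5527, 0.1647, 0.1985]
tcp_rot: [2.395, 2.033, 0.002]
wrist_force: [-0.2, -1.4, 3.1]
gripper_width: 0.0638
grasp_force: 7.3
```

```bash
sed -i 's/(60,70,80,90)/(70,80,90,100,110,120)/' chk.py; python3 chk.py; python3 - <<'E'
from h import *
w=grab('wrist');c=grab('side');t=grab('top')
o=np.zeros((600,800,3),np.uint8);o[:300,:400]=cv2.resize(w[0],(400,300));o[:400,400:]=cv2.resize(c[0][100:220,240:360],(400,400),interpolation=cv2.INTER_CUBIC);o[300:600,:400]=cv2.resize(t[0][120:240,90:250],(400,300),interpolation=cv2.INTER_CUBIC);cv2.imwrite('pics/f2.png',o)
E
```

```text
5 None
40 None
80 None
120 None
160 (np.int64(241), np.int64(321), 51)
200 (np.int64(231), np.int64(332), 102)
250 (np.int64(139), np.int64(347), 132)
300 (np.int64(205), np.int64(360), 156)
330 (np.int64(197), np.int64(368), 172)
70 [198. 316. 222. 211. 233. 162. 242. 120. 370. 316. 345. 211. 334. 162.
 324. 120.]
80 [198. 309. 223. 223. 235. 186. 245. 154. 370. 309. 343. 223. 332. 186.
 322. 154.]
90 [198. 301. 225. 237. 237. 209. 246. 186. 370. 301. 342. 237. 330. 209.
 320. 186.]
100 [199. 293. 226. 251. 238. 233. 247. 218. 369. 293. 341. 251. 329. 233.
 319. 218.]
110 [199. 286. 227. 266. 238. 257. 247. 250. 368. 286. 340. 266. 328. 257.
 319. 250.]
120 [200. 279. 227. 281. 238. 282. 247. 283. 367. 279. 340. 281. 328. 282.
 319. 283.]
14.75 [1. 0. 0.] 0.06384333089279973 7.32499455101788 [-0. -1.  3.]
```

View pics/f2.png

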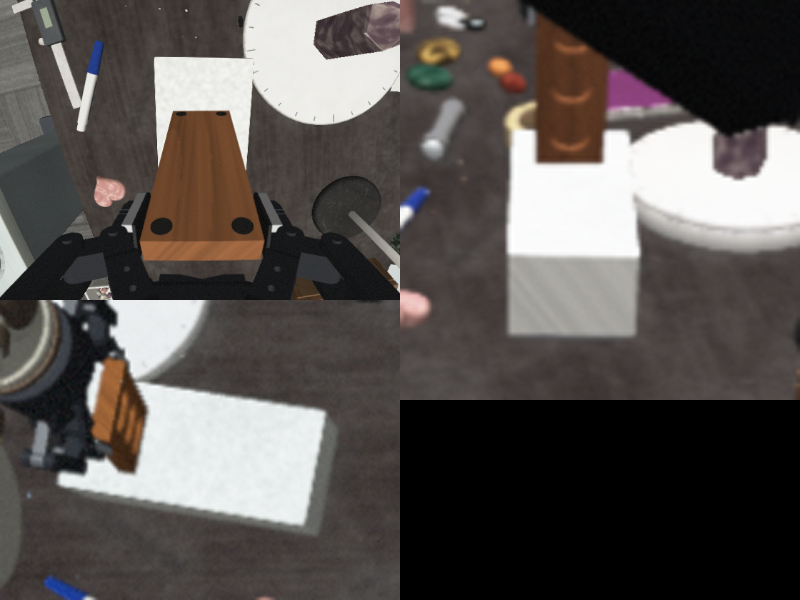

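The view shows the stand near-vertical, seats facing −y, with its foot sliding along the plinth instead of pivoting. I'll tip it past vertical by pushing its lower part against the plinth's −y side.

Request:
{"api": "apply_moves", "payload": {
  "rows": [
    {"fingers": 0.252,"travel": [0,0,1],"yaw": 0},
    {"fingers": 0.252,"travel": [0,0,1.2],"yaw": 0},
    {"fingers": 0.252,"travel": [-0.3,-1.5,0],"yaw": 0},
    {"fingers": 0.252,"travel": [-0.5,-2.6,0],"yaw": 0},
    {"fingers": 0.252,"travel": [-0.5,-3.1,0],"yaw": 0},
    {"fingers": 0.252,"travel": [-0.5,-3.1,0],"yaw": 0},
    {"fingers": 0.252,"travel": [-0.5,-3.1,0],"yaw": 0},
    {"fingers": 0.252,"travel": [-0.5,-3.1,0],"yaw": 0},
    {"fingers": 0.252,"travel": [-0.4,-2.3,0],"yaw": 0},
    {"fingers": 0.252,"travel": [-0.2,-1.2,0],"yaw": 0},
    {"fingers": 0.252,"travel": [0,0,0],"yaw": 0}
  ]
}}

```text
t: 16.05
tcp_pos: [0.5177, -0.0389, 0.2197]
tcp_rot: [2.4, 2.027, -0.0]
wrist_force: [-0.2, 0.9, -1.2]
gripper_width: 0.0639
grasp_force: 4.5
```

```bash
python3 chk.py
```

```text
5 None
40 None
80 None
120 None
160 (np.int64(242), np.int64(323), 52)
200 (np.int64(231), np.int64(333), 103)
250 (np.int64(218), np.int64(449), 159)
300 (np.int64(205), np.int64(449), 177)
330 (np.int64(197), np.int64(449), 193)
70 [198. 316. 221. 211. 233. 162. 243. 120. 369. 316. 345. 211. 334. 162.
 324. 120.]
80 [198. 309. 223. 223. 235. 185. 245. 154. 369. 309. 343. 223. 332. 186.
 322. 154.]
90 [198. 301. 225. 237. 237. 209. 246. 186. 369. 301. 342. 237. 330. 209.
 320. 186.]
100 [198. 293. 226. 251. 238. 233. 247. 218. 369. 294. 341. 251. 329. 233.
 319. 218.]
110 [199. 286. 227. 266. 238. 257. 248. 250. 368. 286. 340. 266. 328. 257.
 319. 250.]
120 [200. 279. 227. 281. 238. 282. 247. 283. 367. 279. 340. 281. 329. 282.
 319. 283.]
16.05 [ 1. -0.  0.] 0.06394085326123534 4.543929027859122 [-0.  1. -1.]
```

Request:
{"api": "apply_moves", "payload": {
  "rows": [
    {"fingers": 0.252,"travel": [0,0,-2],"yaw": 0},
    {"fingers": 0.252,"travel": [0,0,-2.5],"yaw": 0},
    {"fingers": 0.252,"travel": [0,0,-2],"yaw": 0},
    {"fingers": 0.252,"travel": [0.2,1.2,0],"yaw": 0},
    {"fingers": 0.252,"travel": [0.2,1.2,0],"yaw": 0},
    {"fingers": 0.252,"travel": [0.2,1.1,0],"yaw": 0},
    {"fingers": 0.252,"travel": [0.2,1.1,0],"yaw": 0},
    {"fingers": 0.252,"travel": [0.2,1.1,0],"yaw": 0},
    {"fingers": 0.252,"travel": [0.2,1.1,0],"yaw": 0},
    {"fingers": 0.252,"travel": [0.2,1.1,0],"yaw": 0},
    {"fingers": 0.252,"travel": [0.2,1.1,0],"yaw": 0},
    {"fingers": 0.252,"travel": [0.2,1.1,0],"yaw": 0}
  ]
}}

```text
t: 17.3
tcp_pos: [0.536, 0.0645, 0.1546]
tcp_rot: [-2.397, -2.031, 0.001]
wrist_force: [0.2, -0.5, -1.6]
gripper_width: 0.0636
grasp_force: 4.7
```

```bash
python3 chk.py | tail -1; python3 - <<'E'
from h import *
np.set_printoptions(precision=0,suppress=True)
w=grab('top');s=arm.get_state()
m=cv2.inRange(cv2.cvtColor(w[0],cv2.COLOR_BGR2HSV),(5,110,50),(20,255,255))[130:240,100:300]
n,l,st,ce=cv2.connectedComponentsWithStats(m);i=1+np.argmax(st[1:,4]);print(st[i]+[100,130,0,0,0])
for a in(80,90,110,120,130):print(a,proj(w,tilt_edges(s,w,a)).ravel())
E
```

```text
17.3 [1. 0. 0.] 0.06355745540036989 4.706706670112908 [ 0. -0. -2.]
[ 183  157   49   47 1355]
80 [178. 187. 181. 191. 182. 194. 184. 198. 184. 156. 186. 163. 187. 167.
 189. 173.]
90 [177. 186. 185. 192. 190. 196. 196. 200. 183. 156. 190. 163. 195. 169.
 201. 175.]
110 [175. 186. 192. 193. 204. 198. 219. 203. 181. 156. 198. 165. 209. 170.
 223. 177.]
120 [175. 187. 196. 193. 211. 198. 229. 204. 181. 156. 201. 165. 216. 171.
 233. 178.]
130 [175. 187. 199. 194. 217. 199. 238. 205. 180. 156. 205. 165. 222. 171.
 243. 178.]
```

Request:
{"api": "apply_moves", "payload": {
  "rows": [
    {"fingers": 0.252,"travel": [0.2,1.1,0],"yaw": 0},
    {"fingers": 0.252,"travel": [0.2,1.1,0],"yaw": 0},
    {"fingers": 0.252,"travel": [0.2,1.1,0],"yaw": 0},
    {"fingers": 0.252,"travel": [0,0,1.5],"yaw": 0},
    {"fingers": 0.252,"travel": [0,0,2],"yaw": 0},
    {"fingers": 0.252,"travel": [0,0,2],"yaw": 0},
    {"fingers": 0.252,"travel": [0,0,1],"yaw": 0},
    {"fingers": 0.252,"travel": [0,0,0],"yaw": 0}
  ]
}}

```text
t: 18.2
tcp_pos: [0.5434, 0.0967, 0.2223]
tcp_rot: [2.395, 2.029, 0.005]
wrist_force: [-0.3, 0.1, -0.8]
gripper_width: 0.064
grasp_force: 4.6
```

```bash
cat > chk2.py <<'E'
from h import *
import sys
np.set_printoptions(precision=0,suppress=True)
w=grab('top');s=arm.get_state()
m=cv2.inRange(cv2.cvtColor(w[0],cv2.COLOR_BGR2HSV),(5,110,50),(20,255,255))[130:240,40:300]
n,l,st,ce=cv2.connectedComponentsWithStats(m);i=1+np.argmax(st[1:,4]);print(st[i]+[40,130,0,0,0])
ys,xs=np.nonzero(l==i);e=xs>=xs.max()-1;print('end',xs.max()+40,ys[e].mean()+130)
for a in range(90,190,10):print(a,proj(w,tilt_edges(s,w,a))[[3,7]].ravel())
p=s['tcp_pos'];print('s_g',(p[0]-.548)*.171+(p[1]-.139)*.985,p[2],s['wrist_force'])
E
python3 chk2.py
```

```text
[ 156  143   68   53 2100]
end 223 171.9230769230769
90 [176. 193. 182. 166.]
100 [189. 195. 194. 168.]
110 [200. 196. 205. 169.]
120 [211. 197. 216. 170.]
130 [220. 198. 225. 170.]
140 [229. 198. 234. 169.]
150 [236. 197. 241. 168.]
160 [241. 196. 246. 166.]
170 [244. 195. 249. 163.]
180 [244. 192. 249. 160.]
s_g -0.04265522969776591 0.22060449371315716 [-1. -0. -2.]
```

Request:
{"api": "apply_moves", "payload": {
  "rows": [
    {"fingers": 0.252,"travel": [0.3,1.5,0],"yaw": 0},
    {"fingers": 0.252,"travel": [0.4,2.5,0],"yaw": 0},
    {"fingers": 0.252,"travel": [0.5,2.5,0],"yaw": 0},
    {"fingers": 0.252,"travel": [0.4,2.5,0],"yaw": 0},
    {"fingers": 0.252,"travel": [0.4,2,0],"yaw": 0},
    {"fingers": 0.252,"travel": [0.2,1.5,0],"yaw": 0},
    {"fingers": 0.252,"travel": [0,0,-2],"yaw": 0},
    {"fingers": 0.252,"travel": [0,0,-2],"yaw": 0},
    {"fingers": 0.252,"travel": [0,0,-0.6],"yaw": 0},
    {"fingers": 0.252,"travel": [0.2,1.3,-1.1],"yaw": 0},
    {"fingers": 0.252,"travel": [0.2,1.3,-1.2],"yaw": 0},
    {"fingers": 0.252,"travel": [0,0,0],"yaw": 0}
  ]
}}

```text
t: 19.45
tcp_pos: [0.5678, 0.2501, 0.1499]
tcp_rot: [-2.394, -2.032, -0.002]
wrist_force: [-0.1, 1.1, 0.8]
gripper_width: 0.0641
grasp_force: 7.4
```

```bash
python3 chk2.py
```

```text
[  91  143   78   48 2194]
end 168 169.11764705882354
90 [124. 189. 129. 164.]
100 [135. 191. 140. 166.]
110 [145. 192. 150. 167.]
120 [154. 193. 159. 167.]
130 [162. 193. 167. 167.]
140 [168. 193. 173. 167.]
150 [173. 192. 178. 165.]
160 [176. 191. 181. 163.]
170 [176. 190. 182. 161.]
180 [174. 187. 180. 158.]
s_g 0.11168358948256536 0.15013591034300675 [-1. -0. -1.]
```

Request:
{"api": "apply_moves", "payload": {
  "rows": [
    {"fingers": 0.252,"travel": [0.1,0.9,-1.1],"yaw": 0},
    {"fingers": 0.252,"travel": [0.2,0.9,-1.2],"yaw": 0},
    {"fingers": 0.252,"travel": [0.1,0.7,-1.3],"yaw": 0},
    {"fingers": 0.252,"travel": [0.1,0.6,-1.3],"yaw": 0},
    {"fingers": 0.252,"travel": [0.1,0.5,-1.4],"yaw": 0},
    {"fingers": 0.252,"travel": [0.1,0.4,-1.4],"yaw": 0},
    {"fingers": 0.252,"travel": [0,0.2,-1],"yaw": 0},
    {"fingers": 0.252,"travel": [0,0,0],"yaw": 0}
  ]
}}

```text
t: 20.3
tcp_pos: [0.5733, 0.2892, 0.061]
tcp_rot: [-2.396, -2.03, 0.007]
wrist_force: [0.6, -0.3, -1.2]
gripper_width: 0.0641
grasp_force: 6.3
```

```bash
python3 chk2.py;python3 - <<'E'
from h import *
w=grab('wrist');c=grab('side');t=grab('top')
o=np.zeros((600,800,3),np.uint8);o[:300,:400]=cv2.resize(w[0],(400,300));o[:400,400:]=cv2.resize(c[0][100:220,240:360],(400,400),interpolation=cv2.INTER_CUBIC);o[300:600,:400]=cv2.resize(t[0][120:240,70:230],(400,300),interpolation=cv2.INTER_CUBIC);cv2.imwrite('pics/f3.png',o)
E
```

```text
[  93  153   77   39 2023]
end 169 168.92857142857144
90 [122. 193. 127. 170.]
100 [132. 194. 137. 171.]
110 [141. 195. 146. 172.]
120 [150. 196. 154. 173.]
130 [157. 197. 161. 173.]
140 [162. 197. 167. 172.]
150 [167. 196. 171. 171.]
160 [169. 195. 174. 170.]
170 [169. 194. 174. 168.]
180 [167. 192. 173. 165.]
s_g 0.1524526987865284 0.06230345989339873 [-0.  0. -0.]
```

View pics/f3.png

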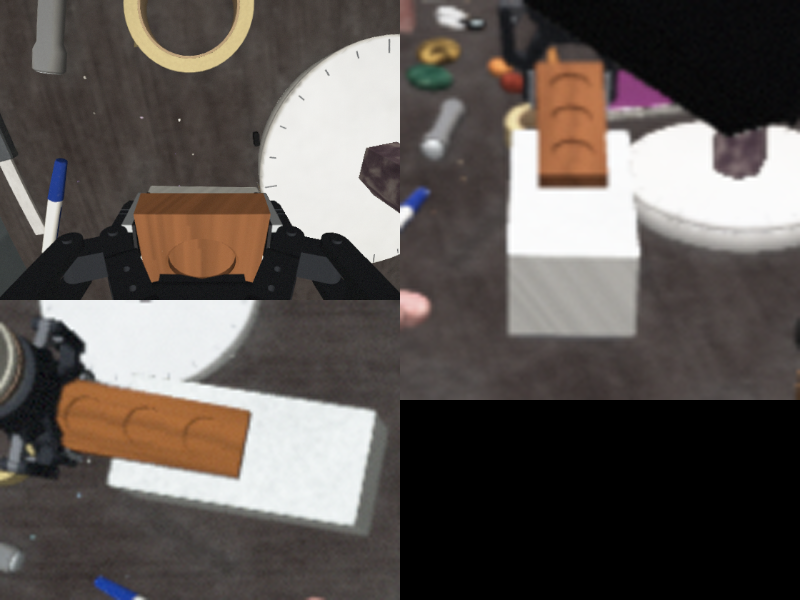

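Request:
{"api": "apply_moves", "payload": {
  "rows": [
    {"fingers": 0.252,"travel": [0,0,-0.5],"yaw": 0},
    {"fingers": 0.252,"travel": [0,0,-0.4],"yaw": 0},
    {"fingers": 0.252,"travel": [0,0,-0.3],"yaw": 0},
    {"fingers": 0.252,"travel": [0,0,0],"yaw": 0}
  ]
}}

```text
t: 20.9
tcp_pos: [0.5747, 0.2895, 0.0511]
tcp_rot: [-2.397, -2.031, 0.001]
wrist_force: [0.3, -0.4, -0.2]
gripper_width: 0.0641
grasp_force: 6.3
```

```bash
cat > corn.py <<'E'
from h import *
np.set_printoptions(precision=4,suppress=True)
# stand: mask vs projected rectangle fit in top view -> visible corners
def fit(z=.106,box=(40,300,130,240)):
    c=grab('top');x0,x1,y0,y1=box
    m=cv2.inRange(cv2.cvtColor(c[0],cv2.COLOR_BGR2HSV),(4,100,50),(22,255,255))[y0:y1,x0:x1]
    m=cv2.morphologyEx(m,cv2.MORPH_CLOSE,np.ones((5,5)))
    n,l,st,ce=cv2.connectedComponentsWithStats(m);i=1+np.argmax(st[1:,4])
    k=np.argwhere(l==i)[:,::-1].astype(np.float32)
    b=cv2.boxPoints(cv2.minAreaRect(k))+[x0,y0];B=ray(c,b,z)[:,:2]
    d=np.array([[ -.171,.985],[0,0]])
    S=(B-[.548,.139])@np.array([[.985,.171],[-.171,.985]])
    print('plinth-frame x,s of box',S,'centre',S.mean(0),st[i,4])
    return B
if __name__=='__main__':
    B=fit();s=arm.get_state();print(s['tcp_pos'],s['wrist_force'],s['t'])
E
python3 corn.py; python3 chk2.py|tail -1
```

```text
plinth-frame x,s of box [[-0.0306  0.1688]
 [ 0.037   0.1729]
 [ 0.0342 -0.0083]
 [-0.0322 -0.0105]] centre [0.0021 0.0807] 1985
[0.5748 0.2895 0.0513] [ 0.7079  0.7881 -1.0542] 20.95
s_g 0.1528561920388648 0.05148440732082006 [ 0. -1. -0.]
```

Request:
{"api": "apply_moves", "payload": {
  "rows": [
    {"fingers": 0.252,"travel": [0,0,-0.2],"yaw": 0},
    {"fingers": 0.252,"travel": [0,0,-0.1],"yaw": 0},
    {"fingers": 0.252,"travel": [-0.1,-0.5,0],"yaw": 0},
    {"fingers": 0.252,"travel": [-0.1,-0.5,0],"yaw": 0},
    {"fingers": 0.252,"travel": [-0.1,-0.5,0],"yaw": 0},
    {"fingers": 0.252,"travel": [0,0,0],"yaw": 0}
  ]
}}

```text
t: 21.6
tcp_pos: [0.5719, 0.2737, 0.0486]
tcp_rot: [2.398, 2.03, -0.001]
wrist_force: [0.4, -0.1, -1.5]
gripper_width: 0.0638
grasp_force: 6.3
```

```bash
python3 corn.py
```

```text
plinth-frame x,s of box [[-0.0305  0.1515]
 [ 0.0373  0.1546]
 [ 0.0325 -0.0245]
 [-0.0341 -0.0258]] centre [0.0013 0.064 ] 1957
[0.5719 0.274  0.0487] [ 0.0858 -0.1123 -0.1865] 21.65
```

Request:
{"api": "apply_moves", "payload": {
  "rows": [
    {"fingers": 0.25,"travel": [0,0,0],"yaw": 0},
    {"fingers": 0.248,"travel": [0,0,0],"yaw": 0},
    {"fingers": 0.24,"travel": [0,0,0],"yaw": 0},
    {"fingers": 0,"travel": [0,0,0],"yaw": 0},
    {"fingers": 0,"travel": [0,0,0],"yaw": 0},
    {"fingers": 0,"travel": [0,0,0],"yaw": 0},
    {"fingers": 0,"travel": [0,0,2.5],"yaw": 0},
    {"fingers": 0,"travel": [0,0,3.5],"yaw": 0},
    {"fingers": 0,"travel": [0.4,2.5,2],"yaw": 0},
    {"fingers": 0,"travel": [0,0,0],"yaw": 0},
    {"fingers": 0,"travel": [0,0,0],"yaw": 0}
  ]
}}

```text
t: 22.75
tcp_pos: [0.576, 0.2998, 0.1287]
tcp_rot: [2.396, 2.032, 0.0]
wrist_force: [0.2, -0.6, 0.1]
gripper_width: 0.0854
grasp_force: 0.0
```

```bash
python3 corn.py; sed 's/t)/-t)/' /dev/null; python3 - <<'E'
from h import *
w=grab('wrist');s=arm.get_state()
R=cv2.Rodrigues(s['tcp_rot'])[0];print('tool y ang',np.arctan2(R[1,1],R[0,1]))
E
```

```text
plinth-frame x,s of box [[-0.0329  0.1581]
 [ 0.0343  0.1624]
 [ 0.0325 -0.0239]
 [-0.0334 -0.0263]] centre [0.0001 0.0676] 2059
[0.5752 0.2992 0.1274] [ 0.3767 -0.4904 -0.4553] 22.8
tool y ang -0.16510948414779197
```

Request:
{"api": "apply_moves", "payload": {
  "rows": [
    {"fingers": 0,"travel": [-0.8,-4.7,0],"yaw": 0},
    {"fingers": 0,"travel": [-0.8,-4.8,0],"yaw": 0},
    {"fingers": 0,"travel": [0,0,-3],"yaw": 0},
    {"fingers": 0,"travel": [0,0,-2.5],"yaw": 0},
    {"fingers": 0,"travel": [0,0,-1.4],"yaw": 0},
    {"fingers": 0,"travel": [0,0,0],"yaw": 0},
    {"fingers": 0.3,"travel": [0,0,0],"yaw": 0},
    {"fingers": 0.3,"travel": [0,0,0],"yaw": 0},
    {"fingers": 0.3,"travel": [0,0,0],"yaw": 0},
    {"fingers": 0.3,"travel": [0,0,0],"yaw": 0}
  ],
  "squeeze": 20
}}

```text
t: 23.85
tcp_pos: [0.5611, 0.205, 0.061]
tcp_rot: [2.396, 2.03, 0.003]
wrist_force: [-0.2, -0.1, 2.9]
gripper_width: 0.0632
grasp_force: 23.9
```

Request:
{"api": "apply_moves", "payload": {
  "rows": [
    {"fingers": 0.3,"travel": [-0.1,-0.8,0],"yaw": 0},
    {"fingers": 0.3,"travel": [-0.2,-0.8,0],"yaw": 0},
    {"fingers": 0.3,"travel": [-0.1,-0.8,0],"yaw": 0},
    {"fingers": 0.3,"travel": [-0.1,-0.8,0],"yaw": 0},
    {"fingers": 0.3,"travel": [-0.2,-0.8,0],"yaw": 0},
    {"fingers": 0.3,"travel": [-0.1,-0.8,0],"yaw": 0},
    {"fingers": 0.3,"travel": [-0.2,-0.8,0],"yaw": 0},
    {"fingers": 0.3,"travel": [-0.1,-0.9,0],"yaw": 0},
    {"fingers": 0.3,"travel": [0,0,0],"yaw": 0}
  ]
}}

```text
t: 24.75
tcp_pos: [0.5498, 0.1385, 0.061]
tcp_rot: [2.397, 2.029, 0.002]
wrist_force: [-0.2, 0.2, 8.1]
gripper_width: 0.063
grasp_force: 24.3
```

Request:
{"api": "apply_moves", "payload": {
  "rows": [
    {"fingers": 0,"travel": [0,0,0],"yaw": 0},
    {"fingers": 0,"travel": [0,0,0],"yaw": 0},
    {"fingers": 0,"travel": [0,0,0],"yaw": 0},
    {"fingers": 0,"travel": [0,0,3],"yaw": 0},
    {"fingers": 0,"travel": [0,0,4],"yaw": 0},
    {"fingers": 0,"travel": [0,0,4],"yaw": 0},
    {"fingers": 0,"travel": [-0.5,-4.8,0],"yaw": 0},
    {"fingers": 0,"travel": [-0.5,-4.8,0],"yaw": 0},
    {"fingers": 0,"travel": [-0.5,-4.8,0],"yaw": 0},
    {"fingers": 0,"travel": [-0.5,-4.8,0],"yaw": 0},
    {"fingers": 0,"travel": [-0.5,-4.8,0],"yaw": 0},
    {"fingers": 0,"travel": [0,0,0],"yaw": 0}
  ]
}}

```text
t: 25.95
tcp_pos: [0.5231, -0.1056, 0.1695]
tcp_rot: [2.402, 2.022, -0.003]
wrist_force: [0.3, 0.3, -0.0]
gripper_width: 0.085
grasp_force: 0.0
```

```bash
python3 corn.py
```

```text
plinth-frame x,s of box [[-0.0302  0.0874]
 [ 0.0326  0.0916]
 [ 0.0331 -0.037 ]
 [-0.029  -0.04  ]] centre [0.0016 0.0255] 1151
[ 0.5234 -0.1028  0.1693] [ 1.1592  0.3255 -0.2039] 26.0
```

Request:
{"api": "apply_moves", "payload": {
  "rows": [
    {"fingers": 0,"travel": [-0.1,-4,0],"yaw": -0.1},
    {"fingers": 0,"travel": [-0.1,-4,0],"yaw": -0.1},
    {"fingers": 0,"travel": [-0.1,-4,0],"yaw": -0.1},
    {"fingers": 0,"travel": [-0.1,-4,0],"yaw": -0.1},
    {"fingers": 0,"travel": [-0.1,-4,0],"yaw": -0.1},
    {"fingers": 0,"travel": [-0.1,-3,0],"yaw": -0.1},
    {"fingers": 0,"travel": [-0.1,-2,0],"yaw": -0.1},
    {"fingers": 0,"travel": [0,0,0],"yaw": 0},
    {"fingers": 0,"travel": [0,0,0],"yaw": 0},
    {"fingers": 0,"travel": [0,0,0],"yaw": 0}
  ]
}}

```text
t: 27.0
tcp_pos: [0.5175, -0.3484, 0.1694]
tcp_rot: [-2.945, -1.09, -0.0]
wrist_force: [0.2, 0.1, -0.4]
gripper_width: 0.0857
grasp_force: 0.0
```

```bash
cat > egg.py <<'E'
from h import *
from scipy.optimize import least_squares
np.set_printoptions(precision=4,suppress=True)
s=arm.get_state();R=cv2.Rodrigues(s['tcp_rot'])[0];print(s['t'],s['tcp_pos'],'ang',np.arctan2(R[1,1],R[0,1]),s['joint_positions'])
w=grab('wrist');H=cv2.cvtColor(w[0],cv2.COLOR_BGR2HSV)
m=cv2.inRange(H,(0,90,40),(9,255,255))|cv2.inRange(H,(172,90,40),(180,255,255))
m=cv2.morphologyEx(m,cv2.MORPH_OPEN,np.ones((5,5)))
n,l,st,ce=cv2.connectedComponentsWithStats(m)
for i in range(1,n):
    if st[i,4]>300:
        u=(st[i,0]+st[i,2]/2-.5,st[i,1]+st[i,3]/2-.5);print(st[i],u,[ray(w,u,z)[0,:2] for z in(.025,.030)])
print('proj of est',proj(w,[(.513,-.3976,.027),(.5216,-.3909,.027),s['tcp_pos']+np.array([0,0,.034])]))
E
python3 egg.py; python3 corn.py
```

```text
27.0 [ 0.5175 -0.3484  0.1694] ang -0.8618317538019261 [-0.7862  0.306   1.4837  0.0005  1.3528  0.0756]
[440  26  21  21 305] (np.float64(450.0), np.float64(36.0)) [array([ 0.7146, -0.3702]), array([ 0.7124, -0.3691])]
[ 295  202   43   45 1469] (np.float64(316.0), np.float64(224.0)) [array([ 0.5104, -0.3979]), array([ 0.5115, -0.3963])]
[303 366  24  19 322] (np.float64(314.5), np.float64(375.0)) [array([ 0.3695, -0.5252]), array([ 0.3728, -0.5216])]
proj of est [[317.7361 222.6725]
 [318.6333 212.0956]
 [281.6286 280.2183]]
plinth-frame x,s of box [[-0.0302  0.0874]
 [ 0.0328  0.0916]
 [ 0.0334 -0.0897]
 [-0.0287 -0.0922]] centre [ 0.0018 -0.0007] 2020
[ 0.5175 -0.3488  0.1697] [ 0.4385 -0.6126  0.0982] 27.1
```

Request:
{"api": "apply_moves", "payload": {
  "rows": [
    {"fingers": 0,"travel": [-0.3,-2.5,0],"yaw": 0},
    {"fingers": 0,"travel": [-0.3,-2.3,0],"yaw": 0},
    {"fingers": 0,"travel": [0,0,0],"yaw": 0},
    {"fingers": 0,"travel": [0,0,-3],"yaw": 0},
    {"fingers": 0,"travel": [0,0,-3],"yaw": 0},
    {"fingers": 0,"travel": [0,0,-3],"yaw": 0},
    {"fingers": 0,"travel": [0,0,-2],"yaw": 0},
    {"fingers": 0,"travel": [0,0,0],"yaw": 0}
  ]
}}

```text
t: 27.9
tcp_pos: [0.5093, -0.3947, 0.0558]
tcp_rot: [-2.94, -1.085, 0.004]
wrist_force: [0.1, 0.6, -0.4]
gripper_width: 0.0854
grasp_force: 0.0
```

```bash
python3 egg.py
```

```text
27.9 [ 0.5093 -0.3947  0.0558] ang -0.8636640019237193 [-0.8466  0.4772  1.4974  0.0003  1.1748  0.0169]
[ 255  198   68   71 3527] (np.float64(288.5), np.float64(233.0)) [array([ 0.5101, -0.3991]), array([ 0.5116, -0.3978])]
proj of est [[289.6996 229.535 ]
 [290.6199 213.1709]
 [281.1279 280.2237]]
```

Request:
{"api": "apply_moves", "payload": {
  "rows": [
    {"fingers": 0,"travel": [0,-0.3,-2],"yaw": 0},
    {"fingers": 0,"travel": [0,0,-2],"yaw": 0},
    {"fingers": 0,"travel": [0,0,-2],"yaw": 0},
    {"fingers": 0,"travel": [0,0,-1.5],"yaw": 0},
    {"fingers": 0,"travel": [0,0,0],"yaw": 0},
    {"fingers": 0.6,"travel": [0,0,0],"yaw": 0},
    {"fingers": 0.6,"travel": [0,0,0],"yaw": 0},
    {"fingers": 0.6,"travel": [0,0,0],"yaw": 0},
    {"fingers": 0.6,"travel": [0,0,0],"yaw": 0},
    {"fingers": 0.6,"travel": [0,0,0],"yaw": 0}
  ],
  "squeeze": 25
}}

```text
t: 28.95
tcp_pos: [0.5116, -0.402, -0.0137]
tcp_rot: [2.947, 1.085, 0.001]
wrist_force: [-1.2, 1.7, 5.7]
gripper_width: 0.0417
grasp_force: 25.1
```

```bash
python3 egg.py
```

```text
28.95 [ 0.5116 -0.402  -0.0137] ang -0.8649460164034954 [-0.8513  0.5788  1.5079  0.      1.0533  0.0137]
[ 234  231   98  108 7464] (np.float64(282.5), np.float64(284.5)) [array([ 0.5122, -0.4019]), array([ 0.5144, -0.4   ])]
proj of est [[276.2234 280.0086]
 [277.2029 257.5277]
 [281.8133 280.2424]]
```

Request:
{"api": "apply_moves", "payload": {
  "rows": [
    {"fingers": 0.6,"travel": [0,0,0.4],"yaw": 0},
    {"fingers": 0.6,"travel": [0,0,0.4],"yaw": 0},
    {"fingers": 0.6,"travel": [0,0,0.4],"yaw": 0},
    {"fingers": 0.6,"travel": [0,0,0.4],"yaw": 0},
    {"fingers": 0.6,"travel": [0,0,0],"yaw": 0}
  ]
}}

```text
t: 29.5
tcp_pos: [0.5114, -0.4018, 0.0015]
tcp_rot: [2.947, 1.085, 0.001]
wrist_force: [0.4, -0.3, -2.0]
gripper_width: 0.0415
grasp_force: 25.6
```

```bash
python3 egg.py
```

```text
29.5 [ 0.5114 -0.4018  0.0015] ang -0.8650188178008071 [-0.8513  0.5563  1.506  -0.      1.0779  0.0137]
[ 234  231   98  108 7462] (np.float64(282.5), np.float64(284.5)) [array([ 0.5053, -0.4074]), array([ 0.5075, -0.4056])]
proj of est [[277.3245 264.21  ]
 [278.243  243.3331]
 [281.7919 280.2455]]
```

Request:
{"api": "apply_moves", "payload": {
  "rows": [
    {"fingers": 0.6,"travel": [0,0,1.5],"yaw": 0},
    {"fingers": 0.6,"travel": [0,0,3],"yaw": 0},
    {"fingers": 0.6,"travel": [0,0,4],"yaw": 0},
    {"fingers": 0.6,"travel": [0,0,4],"yaw": 0},
    {"fingers": 0.6,"travel": [0,0,4],"yaw": 0},
    {"fingers": 0.6,"travel": [0,0,4],"yaw": 0},
    {"fingers": 0.6,"travel": [0,0,4],"yaw": 0},
    {"fingers": 0.6,"travel": [0,0,2.5],"yaw": 0},
    {"fingers": 0.6,"travel": [0,0,1],"yaw": 0}
  ]
}}

```text
t: 30.45
tcp_pos: [0.5119, -0.4023, 0.2858]
tcp_rot: [2.942, 1.084, 0.004]
wrist_force: [0.8, -0.7, -0.2]
gripper_width: 0.0417
grasp_force: 25.8
```

Request:
{"api": "apply_moves", "payload": {
  "rows": [
    {"fingers": 0.6,"travel": [0.1,2,0],"yaw": 0.06},
    {"fingers": 0.6,"travel": [0.2,4,0],"yaw": 0.06},
    {"fingers": 0.6,"travel": [0.2,4.5,0],"yaw": 0.06},
    {"fingers": 0.6,"travel": [0.2,4.5,0],"yaw": 0.06},
    {"fingers": 0.6,"travel": [0.2,4.5,0],"yaw": 0.06},
    {"fingers": 0.6,"travel": [0.2,4.5,0],"yaw": 0.06},
    {"fingers": 0.6,"travel": [0.3,4.5,0],"yaw": 0.06},
    {"fingers": 0.6,"travel": [0.3,4.5,0],"yaw": 0.06},
    {"fingers": 0.6,"travel": [0.3,4.5,0],"yaw": 0.06},
    {"fingers": 0.6,"travel": [0.3,4.5,0],"yaw": 0.06},
    {"fingers": 0.6,"travel": [0.2,4,0],"yaw": 0.06},
    {"fingers": 0.6,"travel": [0.1,2.2,0],"yaw": 0.035}
  ]
}}

```text
t: 31.65
tcp_pos: [0.5359, 0.0838, 0.2796]
tcp_rot: [-2.396, -2.029, 0.002]
wrist_force: [-0.4, -0.1, -2.0]
gripper_width: 0.0418
grasp_force: 25.8
```

Request:
{"api": "apply_moves", "payload": {
  "rows": [
    {"fingers": 0.6,"travel": [0,0,0],"yaw": 0},
    {"fingers": 0.6,"travel": [0,0,0],"yaw": 0}
  ]
}}

```text
t: 31.85
tcp_pos: [0.5364, 0.0807, 0.2798]
tcp_rot: [-2.401, -2.025, 0.003]
wrist_force: [0.2, -0.3, -1.4]
gripper_width: 0.0416
grasp_force: 25.8
```

```bash
cat > wf.py <<'E'
from h import *
np.set_printoptions(precision=4,suppress=True)
s=arm.get_state();R=cv2.Rodrigues(s['tcp_rot'])[0];print(s['t'],s['tcp_pos'],'ang',np.arctan2(R[1,1],R[0,1]))
w=grab('wrist');H=cv2.cvtColor(w[0],cv2.COLOR_BGR2HSV);cv2.imwrite('pics/wf.png',w[0])
m=cv2.inRange(H,(7,90,110),(20,255,255));m=cv2.morphologyEx(m,cv2.MORPH_OPEN,np.ones((5,5)))
n,l,st,ce=cv2.connectedComponentsWithStats(m);i=1+np.argmax(st[1:,4]);print(st[i])
k=cv2.findContours((l==i).astype(np.uint8),0,1)[0][0].reshape(-1,2).astype(float)
k=k[(k[:,1]>3)]
W=ray(w,k,.106)[:,:2]
S=(W-[.548,.139])@np.array([[.985,.171],[-.171,.985]])
f=lambda a,b,c:np.median(S[(S[:,1]>a)&(S[:,1]<b)&c][:,0])
for a in(-.08,-.05,.0,.03,.06):
    q=S[(S[:,1]>a)&(S[:,1]<a+.02)]
    if len(q)>4:print(a,'x',np.median(q[q[:,0]<-.015][:,0]),np.median(q[q[:,0]>.015][:,0]))
q=S[abs(S[:,0])<.025];print('s ends',q[:,1].min(),np.median(q[q[:,1]>.07][:,1]))
print(arm.get_state()['gripper_width'])
E
python3 wf.py; python3 egg.py|grep '^\['
```

```text
31.85 [0.5364 0.0807 0.2798] ang -0.16952915742112057
[  252    24    69   185 11906]
-0.08 x -0.030082961726042374 0.03245721156358535
-0.05 x -0.030430080986355114 0.03233491029528186
0.0 x -0.03054070006685773 0.031983196321736
0.03 x -0.030073241192120286 0.032003550380439644
0.06 x -0.03043205415274536 0.03203322780531652
s ends -0.08952947145548858 0.08840679783567618
0.04155467183540038
[ 234  234   98  106 7628] (np.float64(282.5), np.float64(286.5)) [array([ 0.5063, -0.0892]), array([ 0.5068, -0.0863])]
```

```bash
python3 - <<'E'
from h import *
np.set_printoptions(precision=1,suppress=True)
s=arm.get_state();R=cv2.Rodrigues(s['tcp_rot'])[0];w=grab('wrist')
H=cv2.cvtColor(w[0],cv2.COLOR_BGR2HSV);m=cv2.inRange(H,(0,90,20),(6,255,255))|cv2.inRange(H,(172,90,20),(180,255,255))
m=cv2.morphologyEx(m,cv2.MORPH_OPEN,np.ones((5,5)))[200:,200:370]
n,l,st,ce=cv2.connectedComponentsWithStats(m);i=1+np.argmax(st[1:,4]);print(st[i]+[200,200,0,0,0],ce[i]+200)
for r in range(225,345,8):
    x=np.nonzero(l[r-200]==i)[0]+200;print(r,(x.min(),x.max()) if len(x) else None,end=' ')
print()
a=np.linspace(0,2*np.pi,60)
for dz in(0,.005):
  for dx in(-.004,0,.004):
    P=[]
    for h in np.linspace(0,.055,40):
        r=.022*np.sqrt(max(0,1-((h-.025)/(.030 if h>.025 else .030))**2))
        for t in a:P.append(s['tcp_pos']+np.array([0,0,.0137+dz+h])+R@[dx+r*np.cos(t),r*np.sin(t),0])
    p=proj(w,P);print(dz,dx,p.min(0),p.max(0))
E
```

```text
[ 270  270   47   68 1682] [296.1 308.3]
225 None 233 None 241 None 249 None 257 None 265 None 273 (np.int64(303), np.int64(311)) 281 (np.int64(306), np.int64(314)) 289 (np.int64(304), np.int64(315)) 297 (np.int64(281), np.int64(315)) 305 (np.int64(275), np.int64(310)) 313 (np.int64(270), np.int64(308)) 321 (np.int64(273), np.int64(314)) 329 (np.int64(292), np.int64(311)) 337 (np.int64(293), np.int64(297)) 
0 -0.004 [233.9 241.7] [332.8 353.8]
0 0 [233.5 233.8] [333.3 345.8]
0 0.004 [233.  225.8] [333.8 337.7]
0.005 -0.004 [232.3 245.9] [334.4 362.5]
0.005 0 [231.9 237.9] [334.9 354.4]
0.005 0.004 [231.4 229.7] [335.4 346.1]
```

Request:
{"api": "apply_moves", "payload": {
  "rows": [
    {"fingers": 0.6,"travel": [0.6,2.8,0],"yaw": 0},
    {"fingers": 0.6,"travel": [0.6,2.8,0],"yaw": 0},
    {"fingers": 0.6,"travel": [0,0,-3],"yaw": 0},
    {"fingers": 0.6,"travel": [0,0,-4],"yaw": 0},
    {"fingers": 0.6,"travel": [0,0,-4],"yaw": 0},
    {"fingers": 0.6,"travel": [0,0,-4],"yaw": 0},
    {"fingers": 0.6,"travel": [0,0,-2.5],"yaw": 0},
    {"fingers": 0.6,"travel": [0,0,0],"yaw": 0},
    {"fingers": 0.6,"travel": [0,0,0],"yaw": 0},
    {"fingers": 0.6,"travel": [0,0,0],"yaw": 0}
  ]
}}

```text
t: 33.0
tcp_pos: [0.551, 0.1363, 0.1082]
tcp_rot: [2.401, 2.022, 0.005]
wrist_force: [0.3, -0.3, -1.2]
gripper_width: 0.0414
grasp_force: 26.0
```

```bash
python3 wf.py; python3 egg.py|grep '^\['; python3 -c "
from h import *
for i in range(4):print(arm.get_state()['tcp_pos']);grab('top')"
```

```text
33.0 [0.551  0.1363 0.1082] ang -0.17075266804672415
[  213    75   131   190 20763]
0.0 x -0.030452434849508915 0.03248057418799301
0.03 x -0.030589700333129254 0.03246499838744735
0.06 x -0.030780647466188575 0.032396446970509404
s ends -0.01189346149625111 0.08890535258389838
0.04139494241364306
[ 234  232   98  107 7594] (np.float64(282.5), np.float64(285.0)) [array([0.5389, 0.0674]), array([0.5394, 0.0703])]
[0.55077033 0.13653097 0.1080677 ]
[0.55044257 0.13662427 0.1076897 ]
[0.55012442 0.13664153 0.10728691]
[0.54982141 0.1366778  0.10691736]
```

Request:
{"api": "apply_moves", "payload": {
  "rows": [
    {"fingers": 0.6,"travel": [0,0,-0.4],"yaw": 0},
    {"fingers": 0.6,"travel": [0,0,-0.4],"yaw": 0},
    {"fingers": 0.6,"travel": [0,0,-0.3],"yaw": 0},
    {"fingers": 0.6,"travel": [0,0,-0.2],"yaw": 0},
    {"fingers": 0.6,"travel": [0,0,0],"yaw": 0},
    {"fingers": 0.6,"travel": [0,0,0],"yaw": 0}
  ]
}}

```text
t: 33.9
tcp_pos: [0.549, 0.1367, 0.0926]
tcp_rot: [-2.402, -2.025, 0.0]
wrist_force: [0.3, 0.3, -1.6]
gripper_width: 0.0415
grasp_force: 26.0
```

Foot is at the seat's mouth with no contact yet, so I'll go on in small steps.

Request:
{"api": "apply_moves", "payload": {
  "rows": [
    {"fingers": 0.6,"travel": [0,0,-0.2],"yaw": 0},
    {"fingers": 0.6,"travel": [0,0,0],"yaw": 0},
    {"fingers": 0.6,"travel": [0,0,-0.2],"yaw": 0},
    {"fingers": 0.6,"travel": [0,0,0],"yaw": 0}
  ]
}}

```text
t: 34.3
tcp_pos: [0.5488, 0.1367, 0.0884]
tcp_rot: [-2.402, -2.025, 0.001]
wrist_force: [0.2, -0.1, -1.5]
gripper_width: 0.0418
grasp_force: 26.0
```

Request:
{"api": "apply_moves", "payload": {
  "rows": [
    {"fingers": 0.6,"travel": [0,0,-0.1],"yaw": 0},
    {"fingers": 0.6,"travel": [0,0,0],"yaw": 0}
  ]
}}

```text
t: 34.5
tcp_pos: [0.5489, 0.1367, 0.0875]
tcp_rot: [-2.402, -2.025, 0.0]
wrist_force: [0.5, -0.1, -0.8]
gripper_width: 0.0415
grasp_force: 26.0
```

Request:
{"api": "apply_moves", "payload": {
  "rows": [
    {"fingers": 0.6,"travel": [0,0,-0.1],"yaw": 0},
    {"fingers": 0.6,"travel": [0,0,0],"yaw": 0},
    {"fingers": 0.6,"travel": [0,0,0],"yaw": 0}
  ]
}}

```text
t: 34.8
tcp_pos: [0.5491, 0.1367, 0.0874]
tcp_rot: [2.402, 2.025, 0.0]
wrist_force: [-2.7, -0.2, 5.5]
gripper_width: 0.0417
grasp_force: 26.6
```

Request:
{"api": "apply_moves", "payload": {
  "rows": [
    {"fingers": 0.5,"travel": [0,0,0],"yaw": 0},
    {"fingers": 0.46,"travel": [0,0,0],"yaw": 0},
    {"fingers": 0.4,"travel": [0,0,0],"yaw": 0},
    {"fingers": 0.2,"travel": [0,0,0],"yaw": 0},
    {"fingers": 0,"travel": [0,0,0],"yaw": 0},
    {"fingers": 0,"travel": [0,0,0],"yaw": 0},
    {"fingers": 0,"travel": [0,0,1],"yaw": 0},
    {"fingers": 0,"travel": [0,0,3],"yaw": 0},
    {"fingers": 0,"travel": [0,0,4],"yaw": 0},
    {"fingers": 0,"travel": [0,0,4],"yaw": 0},
    {"fingers": 0,"travel": [-1,-2,2],"yaw": 0}
  ]
}}

```text
t: 35.9
tcp_pos: [0.5413, 0.1178, 0.232]
tcp_rot: [2.396, 2.025, 0.01]
wrist_force: [0.6, -0.9, 0.3]
gripper_width: 0.0849
grasp_force: 0.0
```

Request:
{"api": "apply_moves", "payload": {
  "rows": [
    {"fingers": 0,"travel": [-1,-4,0],"yaw": 0},
    {"fingers": 0,"travel": [-1,-4,0],"yaw": 0},
    {"fingers": 0,"travel": [-1,-4,0],"yaw": 0},
    {"fingers": 0,"travel": [-1,-4,0],"yaw": 0},
    {"fingers": 0,"travel": [0,0,0],"yaw": 0},
    {"fingers": 0,"travel": [0,0,0],"yaw": 0}
  ]
}}

```text
t: 36.5
tcp_pos: [0.4992, -0.0438, 0.2275]
tcp_rot: [2.404, 2.022, 0.002]
wrist_force: [-0.1, -0.1, 0.2]
gripper_width: 0.0853
grasp_force: 0.0
```

```bash
python3 corn.py; python3 - <<'E'
from h import *
np.set_printoptions(precision=4,suppress=True)
a=np.linspace(0,2*np.pi,60)
P=[[.5488+.022*np.sqrt(max(0,1-((h-.025)/.030)**2))*np.cos(t),.1382+.022*np.sqrt(max(0,1-((h-.025)/.030)**2))*np.sin(t),.101+h] for h in np.linspace(0,.055,30) for t in a]
for n,b in(('top',(140,200,150,215)),('side',(260,330,100,200)),('wrist',(0,560,0,420))):
    c=grab(n);H=cv2.cvtColor(c[0],cv2.COLOR_BGR2HSV)
    m=(cv2.inRange(H,(0,90,30),(9,255,255))|cv2.inRange(H,(172,90,30),(180,255,255)))[b[2]:b[3],b[0]:b[1]]
    k,l,st,ce=cv2.connectedComponentsWithStats(m)
    for i in range(1,k):
        if st[i,4]>100:print(n,st[i]+[b[0],b[2],0,0,0],ce[i]+[b[0],b[2]])
    p=proj(c,P);print('expect',p.min(0),p.max(0)-p.min(0))
E
```

```text
plinth-frame x,s of box [[-0.0297  0.0403]
 [ 0.0332  0.0442]
 [ 0.0338 -0.0888]
 [-0.0285 -0.0914]] centre [ 0.0022 -0.0239] 1318
[ 0.4993 -0.0429  0.2273] [ 1.0044 -0.081  -1.0563] 36.55
top [152 167  20  19 277] [160.7292 175.444 ]
expect [151.4047 165.8303] [20.7085 19.8769]
side [284 136  15  19 218] [290.7431 145.0092]
expect [283.3994 135.3675] [14.9388 19.3384]
expect [278.6213 -94.4896] [63.2408 75.921 ]
```

The top and side views both show the egg within about a pixel of where it should be if upright in the middle seat. The stand hasn't moved, and the arm is clear.

```bash
python3 -c "
from workcell import arm
print(arm.job_done())"
```

```text
the job is handed in; nothing more can be done
None
```

The job is handed in: the stand lies flat on the plinth with its seats up, centred to about 1 mm, with the egg upright in the middle seat. The sphere, pyramid and heart were never touched. No verdict came back.

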